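# Put lacquered weights away in the fly box with tweezers

### The job

The barrel weights on the drying mat are freshly lacquered and must not be touched with the robot's fingers. First open the fly box's flap, then draw the tweezers out of the tool block and, holding them, put every weight into the box: the brass ones in the left-hand compartment as seen from the robot, the black ones in the right-hand one. Then stand the tweezers back in their pocket, tips down, shut the flap fully, and leave the reel, magnifier and forceps where they are.

Things in the scene. Friction and masses are not known exactly. Their poses are not given: they have to be found in the camera images.
- flybox: green plastic fly box, fixed to the counter: outside 120 mm along its x, 136 mm along y, 30 mm high without the flap, outer walls 4 mm thick, floor 5 mm. A wall along x at y = 0, 4 mm thick, parts it into two compartments, left-hand on +y, right-hand on -y. Origin at the centre of the underside; -x faces the robot (turned at most 0.25 rad), z up
- left_floor (a point): centre of the floor of the left-hand (+y) compartment, 5 mm above the counter, axes as the box's; the compartment is 112 mm (x) by 62 mm (y) and 25 mm deep, with a pale floor; the brass weights go here
- right_floor (a point): centre of the floor of the right-hand (-y) compartment, of the same size; the black weights go here
- flap (a joint): hinge of the box's green flap (120 by 136 mm, 4 mm thick, 70 g), rad: 0 shut, growing as the near edge rises, to 1.85 at its stop (leaning back past upright). The stiff hinge (0.09 Nm of friction) keeps it where it is left, so it must be swung all the way both ways. It begins at 0 to 0.3
- flap_hinge (a point): on the flap's hinge axis, at the middle of the box's far (+x) upper edge, 30.5 mm above the counter; the axis runs along the box's y. The frame turns with the flap (equal to the box's when shut); the flap's underside lies at its z = 0
- flap_tab (a point): middle of the black thumb tab on the flap's near edge: 34 mm long outward, 18 mm wide along the box's y, 5 mm thick; at x = -138, z = 2.5 mm in the flap_hinge frame, 18 mm out from the flap's edge. Pinched across its width from above, it turns between the fingers as it is swung; it points at the robot when shut and upwards when open
- toolblock: wooden tool block fixed to the counter, 90 mm along its x, 70 mm along its y, 62 mm high, origin at the centre of its underside. The tweezers' pocket lies at x = -15 mm. Two small tools, 10 mm thick, stand fixed in it at x = +30 mm, y = -18 and +18 mm, up to 99 mm above the counter
- pocket (a point): centre of the floor of the tweezers' pocket, 8 mm above the counter; the pocket is 24 mm along the block's x, 48 mm along its y and 54 mm deep, open at the top, with a small chamfer; axes as the block's
- tweezers: steel spring tweezers, 133 mm long, 55 g, standing in the pocket tips down. Origin midway between the ends of the tips; z points from the tips to the bow (up as they stand); the arms lie on +y and -y and close along y. Arms 3 mm thick, 14 mm wide, the lowest 44 mm 10 mm wide; bow 14 by 14 mm. Tip gap inside: 30 mm relaxed; the tips measure 6 mm more over their outsides
- tweezer_grip (a point): midway between the two orange grip plates on the outsides of the arms, 88 mm above the tips (z); plates 16 mm wide (x), 26 mm tall. Width over them 27 mm relaxed, pressing back with 7 N each; pressed to 25.5 mm: 8 N, tip gap about 25 mm, enough to carry them; to about 21.5 mm: 11 N, tips on a 14 mm weight; to 18 mm: tips shut
- tweezer_arm_l (a joint): angle by which each arm is squeezed in, rad: 0 relaxed, 0.02 at 25.5 mm over the plates, 0.063 with a 14 mm weight between the tips, 0.1 or more when nothing is between them
- mat: pale blue silicone drying mat fixed to the counter, 160 by 160 mm, 3 mm thick, origin at the centre of its underside; the weights stand on it
- brass1: golden brass barrel weight, an upright cylinder 14 mm in diameter and 16 mm tall with flat ends, about 20 g; origin at the centre of its underside, z along its axis (up while it stands). None when it is not there this time
- brass2: golden brass barrel weight, an upright cylinder 14 mm in diameter and 16 mm tall with flat ends, about 20 g; origin at the centre of its underside, z along its axis (up while it stands). None when it is not there this time
- brass3: golden brass barrel weight, an upright cylinder 14 mm in diameter and 16 mm tall with flat ends, about 20 g; origin at the centre of its underside, z along its axis (up while it stands). None when it is not there this time
- black1: glossy black barrel weight, an upright cylinder 14 mm in diameter and 16 mm tall with flat ends, about 20 g; origin at the centre of its underside, z along its axis (up while it stands). None when it is not there this time
- black2: glossy black barrel weight, an upright cylinder 14 mm in diameter and 16 mm tall with flat ends, about 20 g; origin at the centre of its underside, z along its axis (up while it stands). None when it is not there this time
- black3: glossy black barrel weight, an upright cylinder 14 mm in diameter and 16 mm tall with flat ends, about 20 g; origin at the centre of its underside, z along its axis (up while it stands). None when it is not there this time
- reel: aluminium fly reel lying on its side, 84 mm across, 45 mm high with its handle, a foot sticking out 51 mm on +x; origin at the centre of its underside. Leave it alone
- magnifier: small round magnifier lying flat, lens ring 74 mm across and 6 mm thick with a wooden handle 12 mm thick on its -x side that ends 112 mm from the origin; origin at the centre of the lens, on the underside. Leave it alone
- forceps: stainless steel forceps clamp lying flat along its x, 165 mm long, 62 mm wide over the finger rings on -x, 5 mm thick; origin at the middle of its underside. Leave it alone
There are look-alikes about, which are no part of the job. What is meant by the tweezers is not purple, and is the larger of those in its own colour. Of the things that look like the toolblock, the smaller one is meant.

How it is judged:
On the way, in this order (a step that is already met when the one before it is completed fails the run):
1. the fly box's flap is swung open, to 1.4 rad or more (value of joint flap above 1.4 rad), for 0.2 s.
2. the tweezers are drawn up out of the tool block, their tips clear of its top (z of tweezers in the frame of toolblock above 0.064 m), for 0.1 s.
3. every weight lies in its own colour's compartment (x of brass1 in the frame of flybox between -0.056 and 0.056 m and y of brass1 in the frame of flybox between 0.002 and 0.064 m and z of each of brass1, brass2, brass3, black1, black2, black3 in the frame of flybox below 0.022 m and linear speed of each of brass1, brass2, brass3, black1, black2, black3 below 0.03 m/s and x of brass2 in the frame of flybox between -0.056 and 0.056 m and y of brass2 in the frame of flybox between 0.002 and 0.064 m and x of brass3 in the frame of flybox between -0.056 and 0.056 m and y of brass3 in the frame of flybox between 0.002 and 0.064 m and x of black1 in the frame of flybox between -0.056 and 0.056 m and y of black1 in the frame of flybox between -0.064 and -0.002 m and x of black2 in the frame of flybox between -0.056 and 0.056 m and y of black2 in the frame of flybox between -0.064 and -0.002 m and x of black3 in the frame of flybox between -0.056 and 0.056 m and y of black3 in the frame of flybox between -0.064 and -0.002 m), for 0.3 s.
At the end, for the whole second after the job is handed in: every weight there is lies still on the floor of its compartment (brass left, +y; black right, -y), the tweezers stand tips down on the floor of their pocket (tips within 12 mm of the floor, tilt under 0.3 rad), the flap is shut (under 0.06 rad), and the robot has let go (all of step 3 and x of tweezers in the frame of pocket between -0.012 and 0.012 m and y of tweezers in the frame of pocket between -0.022 and 0.022 m and z of tweezers in the frame of pocket below 0.012 m and angle between tweezers's own z axis and vertical below 0.3 rad and value of joint flap below 0.06 rad and linear speed of tweezers below 0.03 m/s); the robot touches nothing.
It fails at once if the robot itself touches a weight (contact force between any of the fingers, the arm and brass1 above 0.3 N or contact force between any of the fingers, the arm and brass2 above 0.3 N or contact force between any of the fingers, the arm and brass3 above 0.3 N or contact force between any of the fingers, the arm and black1 above 0.3 N or contact force between any of the fingers, the arm and black2 above 0.3 N or contact force between any of the fingers, the arm and black3 above 0.3 N).
It fails at once if the reel, magnifier or forceps is moved by more than 2 cm (distance of any of reel, magnifier, forceps from where it was at the start of the episode above 0.02 m).
Of brass1, brass2, brass3, black1, black2, black3 only 3 to 5 are there at a start; the rules pass over those that are not, and their reading is None.
At some moment in a run one of brass1, brass2, brass3, black1, black2, black3 may be knocked a few centimetres aside while the robot is not near it.
It also fails if it takes over 210 s, if anything falls off the work surface, if the arm or the gripper's body presses on something with over 40 N, if the wrist force passes 120 N, or if a joint passes its speed limit or range.

### The arm

A 6-joint arm with a two-finger parallel gripper is mounted at the origin on the work surface. World frame = base frame: x ahead of the robot, y to its left, z up, the work surface at z = 0. Lengths are in m, angles in rad, forces in N, time in s.
With the tool pointing down it reaches from about 0.225 to 0.875 m from the base axis. Payload 3.4 kg.
Tool frame: the origin (TCP) lies at the very end of the fingers, on their centre line; the grasp point (between the pads) lies 19 mm behind it; z points along the fingers, x is the direction in which the jaws open and shut, and the axes are right-handed (so a half turn about z gives the same grasp; the last joint's range is limited). The gripper opens to 85 mm and grips with 20 to 120 N. Pads are 22 mm wide; open, the fingers measure 114 mm over their backs; the gripper's body (76 mm by 85 mm) begins 54 mm behind the grasp point. The pads swing forward as they close: fully open they stand 13 mm farther back than shut.
Start: joints at [1.142, 0.276, 1.505, -0, 1.361, -0.121], TCP at [0.174, 0.548, 0.231] pointing down, gripper open.
Joint ranges: [-2.89, 2.89], [-0.75, 2.08], [0.22, 2.7], [-1.18, 4.32], [0.11, 2.71], [-2.7, 2.7]. Speed limits (rad/s): [2.57, 2.57, 3.14, 3.14, 3.14, 3.14].

### API

Orientations are given as a unit quaternion [x, y, z, w].
In Python, from cell import env gives the robot as it stands.
- The arm moves only by the tool arm_command, never from a script. Its argument "motion" is one flat list of numbers, 4 for each row, row after row: the shift along the world's x, y, z each as a share of 0.1 m, from -1 to 1, then the turn about the world's z as a share of 90 degrees, from -1 to 1. In form: [tx, ty, tz, twist, tx, ty, tz, twist, ...]. A call has 1 to 10 rows; each row is the pose to reach, as a shift and turn from the pose commanded when the call began; what a row does not reach only later rows make up. A row lasts 1/8 s, in which the tool goes at most 62.5 mm and 10.7 degrees, less where a joint would pass 70% of its speed; a pose out of reach is approached as far as the arm can. A call with a number of a shift or a turn outside -1 to 1 is refused whole. A call with a gripper value outside its range is refused whole. "hand" is the opening, from 0 (shut) to 1 (fully open), set as the call begins (left out, the last holds). The fingers move at their own pace and stop on an object; "grip_force" is the grip in N (left out, the last holds). Time passes only in rows, so rows that repeat a pose let the fingers close. It gives the time, the measured TCP pose, the force and the opening at its end, in the units of the state.
- env.sense(): the state, without advancing time (a new reading comes with each control period).
- env.camera(name): name is "scene" or "top" or "wrist"; returns (picture, depth): 384x512x3 uint8, blue, green, red; 384x512 float32, m along the optical axis (not along the pixel's ray), 0 where there is no reading.
- env.calibration(name): a dict with "fx", "fy", "cx", "cy" (pixels), "distortion" ([k1, k2, p1, p2, k3] as OpenCV has them; the pictures are not rectified), "world_from_camera" (4x4, takes a point from camera to world coordinates); the wrist camera has in their place "mount" (4x4, takes a point from camera to tool coordinates, whose origin is the TCP and whose axes are the tool frame's). Camera axes: x right, y up, looking along -z (the intrinsics and any distortion apply to the point x, -y, -z); pixel columns grow to the right and rows downward; lengths in m; the calibration is good to about 2 mm. A picture is of the moment at which its call begins: read the wrist's pose just before it. calibration takes no time and is no camera call.
- env.finish_job(): hands the job in, once; it reports no verdict.
The state is a dict: "clock": time; "joint_pos": joint angles; "qvel": joint speeds; "joint_torque": joint torques, N m; "ee_pos": TCP position; "ee_rot": TCP orientation; "ft_force": force on the tool from outside, world axes, zero at the start; "wrist_torque": the same for the moment, N m; "finger_gap": opening from 0.0 (shut) to 1.0 (fully open).
Only numpy, scipy, OpenCV 4.12 (cv2) and the standard library are available. Lean on these libraries where they do the work, as an engineer would, in place of code of your own. Each camera call takes 0.05 s, during which the arm holds its last target.

## Working session

There is one attempt and no reset: what is moved stays moved. The work goes in short steps, Python scripts to look and compute and a tool call to move; the robot and the scene stay as the last step left them, time stands still between calls to the robot, and variables do not carry over. Pictures are saved under pics/ and viewed, and the job is handed in when it is done.

Besides the shell and the picture viewer there is one more tool, called as name(argument=value, ...), one argument or row to a line, values as JSON. arm_command: Moves the arm, as the interface text tells. Shift numbers are shares of 0.1 m and turn numbers shares of 90 degrees, none past 1 either way. Its arguments: {"type":"object","properties":{"motion":{"type":"array"},"hand":{"type":"number"},"grip_force":{"type":"number"}},"required":["motion"]}

```bash
ls; mkdir -p pics
cat > h.py <<'E'
import numpy as np, cv2, pickle
from cell import env
def shot(name,tag):
    s=env.sense(); img,d=env.camera(name); c=env.calibration(name)
    pickle.dump((s,img,d,c),open(f'pics/{tag}.pkl','wb'))
    cv2.imwrite(f'pics/{tag}.png',img); return s,img,d,c
def load(tag): return pickle.load(open(f'pics/{tag}.pkl','rb'))
def wfc(s,c):
    if 'world_from_camera' in c: return np.array(c['world_from_camera'])
    from scipy.spatial.transform import Rotation as R
    T=np.eye(4);T[:3,:3]=R.from_quat(s['ee_rot']).as_matrix();T[:3,3]=s['ee_pos']
    return T@np.array(c['mount'])
def K(c): return np.array([[c['fx'],0,c['cx']],[0,c['fy'],c['cy']],[0,0,1]])
def ray(tag,uv):
    s,img,d,c=load(tag)
    p=cv2.undistortPoints(np.array(uv,float).reshape(-1,1,2),K(c),np.array(c['distortion']))[:,0]
    T=wfc(s,c); dirs=np.c_[p[:,0],-p[:,1],-np.ones(len(p))]@T[:3,:3].T
    return T[:3,3],dirs
def atz(tag,uv,z):
    o,dr=ray(tag,uv); t=(z-o[2])/dr[:,2]; return o+dr*t[:,None]
def atd(tag,uv):
    s,img,d,c=load(tag); o,dr=ray(tag,uv)
    dd=np.array([d[int(round(v)),int(round(u))] for u,v in uv]); return o+dr*dd[:,None]
def proj(tag,P):
    s,img,d,c=load(tag); T=np.linalg.inv(wfc(s,c)); P=np.atleast_2d(P)
    q=P@T[:3,:3].T+T[:3,3]; q=np.c_[q[:,0],-q[:,1],-q[:,2]]
    return cv2.projectPoints(q,np.zeros(3),np.zeros(3),K(c),np.array(c['distortion']))[0][:,0]
def crop(tag,x0,y0,x1,y1,k,out):
    img=load(tag)[1]; cv2.imwrite(f'pics/{out}.png',cv2.resize(img[y0:y1,x0:x1],None,fx=k,fy=k,interpolation=cv2.INTER_CUBIC))
E
python3 - <<'E'
from h import *
for n in('top','scene','wrist'): shot(n,n+'0')
s=env.sense(); print(s)
for n in('top','scene','wrist'): print(env.calibration(n))
E
```

```text
pics
{'clock': 0.15, 'joint_pos': array([ 1.14198908e+00,  2.76459357e-01,  1.50584329e+00,  3.13868050e-05,
        1.36071411e+00, -1.20977202e-01]), 'qvel': array([-0.00093526, -0.00336825, -0.00402468,  0.00152696, -0.00121758,
        0.00075152]), 'joint_torque': array([ 1.41225693e-03, -4.17145622e+01, -2.46032149e+01,  3.15011437e-05,
        7.64772703e-03, -2.38506814e-06]), 'ee_pos': array([0.17403535, 0.54761248, 0.23063256]), 'ee_rot': array([ 8.07154569e-01,  5.90339729e-01, -6.28761447e-04,  3.34532337e-04]), 'ft_force': array([ 0.36274735, -0.00529513, -0.03153394]), 'wrist_torque': array([-0.04477476, -0.00702838, -0.0212041 ]), 'finger_gap': 1.0040421157471386}
{'fx': 449.7268460707156, 'fy': 449.7268460707156, 'cx': 255.6866222530033, 'cy': 191.02785776597972, 'distortion': array([-0.05295938,  0.        ,  0.        ,  0.        ,  0.        ]), 'world_from_camera': array([[ 0.0209118 ,  0.98157461, -0.1899315 ,  0.35615427],
       [-0.99964676,  0.02364501,  0.01213557, -0.01328522],
       [ 0.0164029 ,  0.18961063,  0.98172234,  1.27750199],
       [ 0.       
[... 340 characters left out ...]
6999 ,  0.52564318,  0.48213645],
       [ 0.01343939,  0.76453718,  0.64443951,  0.76473061],
       [ 0.        ,  0.        ,  0.        ,  1.        ]])}
{'fx': 329.99932804646954, 'fy': 329.99932804646954, 'cx': 257.8536482202474, 'cy': 183.10700296229643, 'distortion': array([-0.06828206,  0.        ,  0.        ,  0.        ,  0.        ]), 'mount': array([[ 9.99999992e-01, -9.84882953e-05, -7.67070721e-05,
        -9.68024835e-04],
       [-1.16983900e-04, -9.53801944e-01, -3.00436078e-01,
        -7.57625415e-02],
       [-4.35739174e-05,  3.00436085e-01, -9.53801949e-01,
        -1.44078494e-01],
       [ 0.00000000e+00,  0.00000000e+00,  0.00000000e+00,
         1.00000000e+00]])}
```

View pics/top0.png

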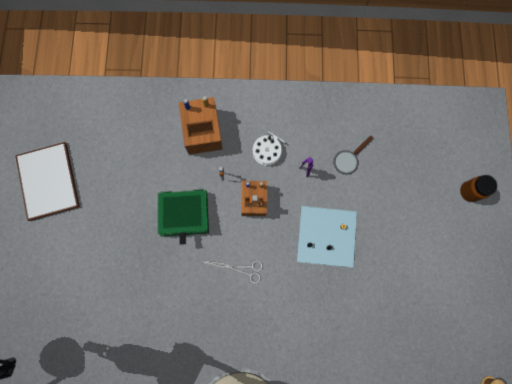

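View pics/scene0.png

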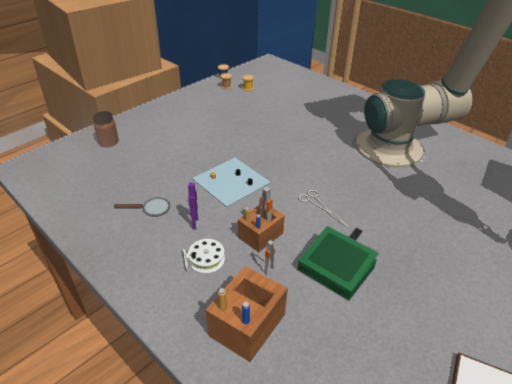

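View pics/wrist0.png

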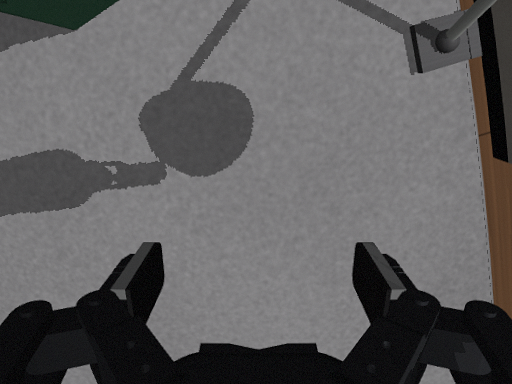

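The top view shows the fly box near (183,213) with its tab at (183,238). The smaller block with the steel tweezers is near (254,197), a small steel look-alike is at (225,175) and the purple one is at (308,165). On the mat are one brass weight at (343,227) and two black ones at (310,245) and (330,248). I'll enlarge these.

Run:
```python
from h import *
crop('top0',285,195,365,275,7,'c_mat'); crop('top0',140,155,290,265,5,'c_box'); crop('scene0',180,150,390,300,3.8,'c_sc')
```

```text
(no output)
```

View pics/c_mat.png

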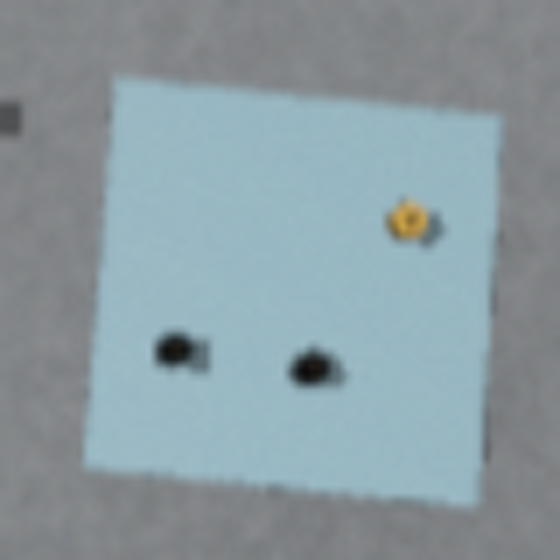

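View pics/c_box.png

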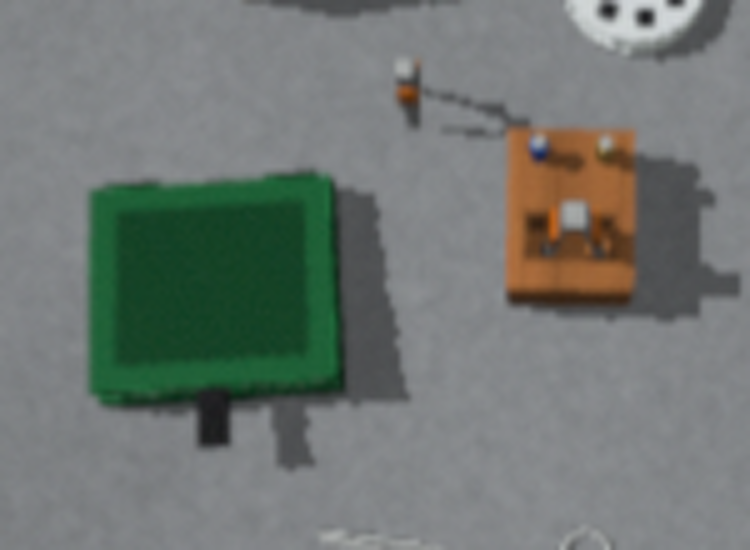

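View pics/c_sc.png

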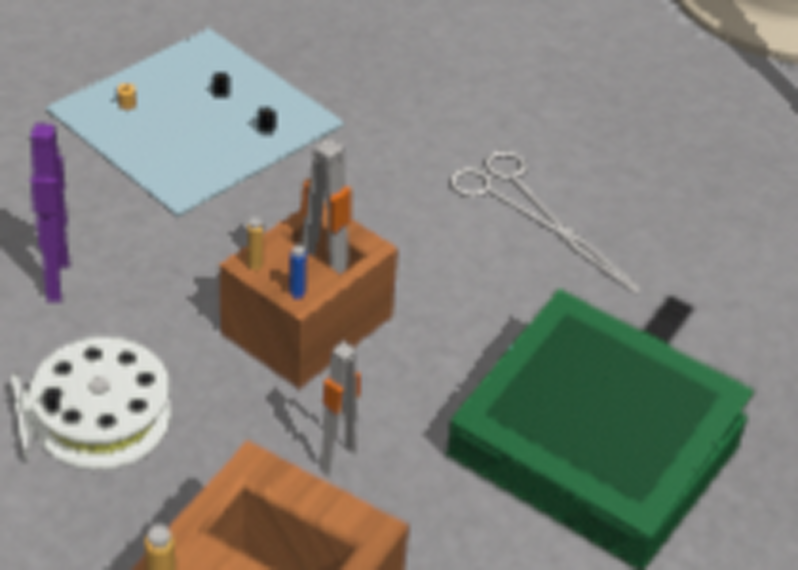

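Run:
```python
from h import *
np.set_printoptions(precision=4,suppress=True)
f=lambda l,x0=140,y0=155,k=5:[(x0+a/k-.5+.5/k,y0+b/k-.5+.5/k) for a,b in l]
box=f([(93,190),(333,175),(340,385),(93,397)])
print('flap',atz('top0',box,.036)); 
tab=f([(214,392),(214,445),(198,430),(229,430)]); print('tab',atz('top0',tab,.05)); 
s,img,d,c=load('top0')
for u,v in [(183,240),(183,237),(183,230),(183,213),(183,200),(183,195),(165,228),(200,226),(165,198),(200,195)]: print((u,v),atd('top0',[(u,v)]))
blk=f([(508,128),(635,128),(633,290),(508,290)]); b=atz('top0',blk,.062);print('block',b,b.mean(0)); print(np.linalg.norm(np.diff(b,axis=0),axis=1))
print('bow',atz('top0',f([(574,215)]),.008+.133),'pocket',atz('top0',f([(524,213),(632,213),(632,260),(524,260)]),.062))
m=f([(113,77),(502,115),(480,503),(85,467)],285,195,7); print('mat',atz('top0',m,.003))
w=f([(408,220),(175,350),(312,368)],285,195,7); print('w',atz('top0',w,.019))
```

```text
flap [[0.5853 0.2449 0.036 ]
 [0.5971 0.1105 0.036 ]
 [0.479  0.1018 0.036 ]
 [0.4691 0.2378 0.036 ]]
tab [[0.4722 0.1691 0.05  ]
 [0.4434 0.1676 0.05  ]
 [0.4513 0.1767 0.05  ]
 [0.4517 0.1599 0.05  ]]
(183, 240) [[0.4522 0.1646 0.0625]]
(183, 237) [[0.4607 0.1658 0.0574]]
(183, 230) [[0.48   0.1672 0.0539]]
(183, 213) [[0.5271 0.17   0.0511]]
(183, 200) [[0.565  0.1733 0.0413]]
(183, 195) [[0.5797 0.1745 0.0384]]
(165, 228) [[0.484  0.2161 0.0565]]
(200, 226) [[0.4928 0.1222 0.0475]]
(165, 198) [[0.5708 0.2254 0.0333]]
(200, 195) [[0.5808 0.1269 0.0386]]
block [[ 0.6208  0.0124  0.062 ]
 [ 0.6226 -0.0579  0.062 ]
 [ 0.5321 -0.0583  0.062 ]
 [ 0.5305  0.0099  0.062 ]] [ 0.5765 -0.0235  0.062 ]
[0.0703 0.0905 0.0682]
bow [[ 0.5588 -0.0244  0.141 ]] pocket [[ 0.5733  0.0023  0.062 ]
 [ 0.5747 -0.057   0.062 ]
 [ 0.5486 -0.0574  0.062 ]
 [ 0.5472  0.0016  0.062 ]]
mat [[ 0.5633 -0.1594  0.003 ]
 [ 0.5511 -0.32    0.003 ]
 [ 0.3931 -0.3081  0.003 ]
 [ 0.4044 -0.1486  0.003 ]]
w [[ 0.505  -0.2771  0.019 ]
 [ 0.4508 -0.1827  0.019 ]
 [ 0.4448 -0.2376  0.019 ]]
```

arm_command(
  motion=[0.4,-0.5,0,0.1,0.8,-1,0,0.2],
)

```text
clock: 0.4
ee_pos: [0.2527, 0.4495, 0.2308]
ee_rot: [0.702, 0.712, -0.0, 0.0]
ft_force: [0.1, -0.4, 0.7]
finger_gap: 1.003
```

arm_command(
  motion=[0.4,-0.5,0,0.03,0.8,-1,0,0.05],
)

```text
clock: 0.65
ee_pos: [0.3312, 0.3512, 0.2312]
ee_rot: [0.676, 0.737, 0.0, 0.0]
ft_force: [0.9, 1.3, -0.2]
finger_gap: 0.998
```

arm_command(
  motion=[0.4,-0.5,0,0,0.8,-1,0,0],
)

```text
clock: 0.9
ee_pos: [0.4094, 0.2535, 0.2313]
ee_rot: [0.676, 0.737, 0.0, -0.0]
ft_force: [0.1, 0.4, 0.6]
finger_gap: 0.997
```

arm_command(
  motion=[0.2,-0.4,-0.1,0,0.4,-0.8,-0.3,0,0.4,-0.8,-0.3,0],
)

```text
clock: 1.27
ee_pos: [0.4485, 0.1725, 0.1997]
ee_rot: [0.678, 0.735, -0.002, -0.001]
ft_force: [-0.1, 1.0, 0.7]
finger_gap: 0.999
```

Run:
```python
from h import *
s,_,_,_=shot('wrist','w1'); print(s['clock'],s['ee_pos'],s['ee_rot'],s['joint_pos'])
```

```text
1.275 [0.44850418 0.1724589  0.19967325] [ 6.78151847e-01  7.34919507e-01 -1.70894341e-03 -6.84973908e-04] [ 2.22776981e-01  1.57113548e-01  1.74626562e+00 -8.55036226e-04
  1.24180580e+00 -1.42804495e+00]
```

View pics/w1.png

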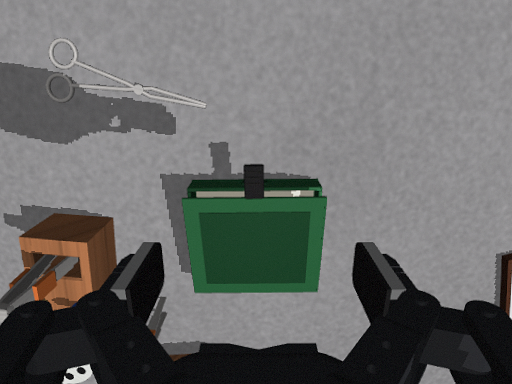

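Run:
```python
from h import *
crop('w1',170,155,340,300,4.5,'c_w1')
```

```text
(no output)
```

View pics/c_w1.png

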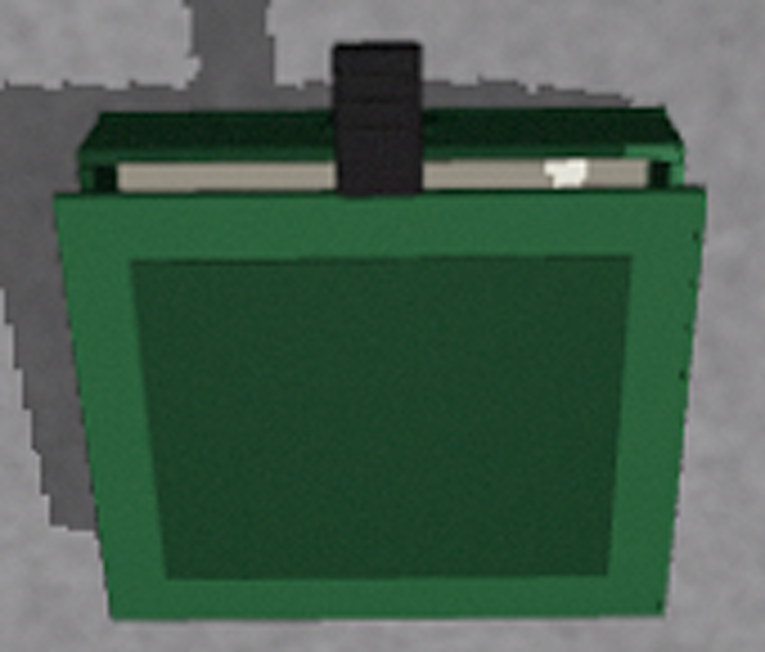

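```bash
cat >> h.py <<'E'
from scipy.optimize import least_squares
from scipy.spatial.transform import Rotation as R
def flap_pts(p,P):
    hx,hy,yaw,th=p; Ry=R.from_euler('y',th).as_matrix(); Rz=R.from_euler('z',yaw).as_matrix()
    return (np.array(P)@Ry.T)@Rz.T+[hx,hy,.0305]
def box_pts(p,P):
    hx,hy,yaw=p[:3]; Rz=R.from_euler('z',yaw).as_matrix(); return (np.array(P)+[-.06,0,0])@Rz.T+[hx,hy,0]
E
python3 - <<'E'
from h import *
np.set_printoptions(precision=4,suppress=True)
f=lambda l,x0,y0,k:np.array([(x0+a/k-.5+.5/k,y0+b/k-.5+.5/k) for a,b in l])
uw=f([(55,195),(705,188),(665,615),(111,619),(333,46),(421,42)],170,155,4.5)
FP=[(-.12,-.068,.004),(-.12,.068,.004),(0,.068,.004),(0,-.068,.004),(-.155,-.009,.005),(-.155,.009,.005)]
ub=f([(100,113),(665,107)],170,155,4.5); BP=[(-.06,-.068,0),(-.06,.068,0)]
ut=f([(333,175),(93,190),(198,445),(229,445)],140,155,5); TP=[FP[3],FP[2],(-.155,.009,.005),(-.155,-.009,.005)]
def res(p,top=True):
    r=[proj('w1',flap_pts(p,FP))-uw, proj('w1',box_pts(p,BP))-ub]
    if top: r.append((proj('top0',flap_pts(p,TP))-ut))
    return np.concatenate(r).ravel()
# try sign
for top in (True,False):
    o=least_squares(res,[.59,.178,.08,.17],args=(top,)); print(o.x,o.cost); print(o.fun.reshape(-1,2))
    print('tab',flap_pts(o.x,[(-.138,0,.0025)]))
E
```

```text
[0.5945 0.1803 0.0904 0.1692] 4.484304512444602
[[-0.5716  0.3632]
 [ 0.5049  0.62  ]
 [-0.2921  0.2279]
 [ 0.0039  0.2481]
 [-0.5342 -1.0872]
 [ 0.3467 -0.3929]
 [ 0.3694 -0.5554]
 [-0.4143 -0.3763]
 [-0.6281 -1.3992]
 [-0.9321 -1.2566]
 [-0.3626 -0.0308]
 [ 0.1187 -0.4743]]
tab [[0.4595 0.168  0.0562]]
[0.5948 0.1805 0.0915 0.1654] 1.6982880180093785
[[-0.3909  0.5035]
 [ 0.4532  0.6102]
 [-0.1408  0.398 ]
 [ 0.1896  0.5355]
 [-0.4898 -1.0131]
 [ 0.3483 -0.3404]
 [ 0.4349 -0.2124]
 [-0.3828 -0.1656]]
tab [[0.4597 0.1681 0.0557]]
```

arm_command(
  motion=[0,0,-0.5,0,0,0,-1,0,0,0,-1,0],
  hand=0.6,
)

```text
clock: 1.7
ee_pos: [0.445, 0.1756, 0.0989]
ee_rot: [0.676, 0.737, -0.003, -0.003]
ft_force: [-0.2, 0.3, 0.8]
finger_gap: 0.599
```

arm_command(
  motion=[0.08,-0.08,0,0,0.08,-0.08,-0.3,0,0.08,-0.08,-0.52,0,0.08,-0.08,-0.52,0],
)

```text
clock: 2.2
ee_pos: [0.4577, 0.1672, 0.0503]
ee_rot: [0.676, 0.737, 0.001, 0.0]
ft_force: [-0.6, -0.2, -0.2]
finger_gap: 0.603
```

Run:
```python
from h import *
s,_,_,_=shot('wrist','w2'); print(s['clock'],s['ee_pos'],s['ee_rot'])
```

```text
2.2 [0.4576551  0.16722514 0.05027728] [6.76430084e-01 7.36506519e-01 5.69833393e-04 4.05217593e-04]
```

View pics/w2.png

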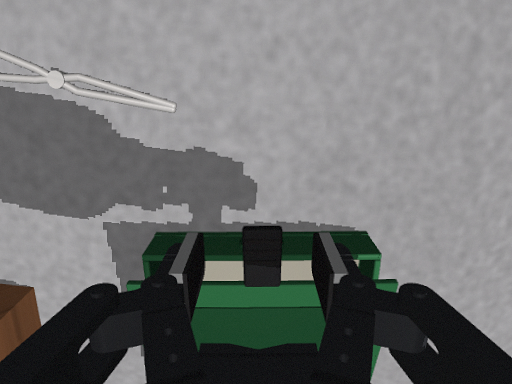

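arm_command(
  motion=[0,0,0,0,0,0,0,0],
)

```text
clock: 2.5
ee_pos: [0.4576, 0.1674, 0.0506]
ee_rot: [0.676, 0.737, 0.001, 0.001]
ft_force: [0.2, 0.4, -0.1]
finger_gap: 0.6
```

arm_command(
  motion=[-0.04,0,-0.04,0,-0.04,0,-0.04,0,-0.04,0,-0.04,0],
)

```text
clock: 2.88
ee_pos: [0.4523, 0.1672, 0.0453]
ee_rot: [0.676, 0.737, -0.0, -0.0]
ft_force: [0.0, 0.4, -0.3]
finger_gap: 0.6
```

arm_command(
  motion=[0,0,0,0,0,0,0,0,0,0,0,0,0,0,0,0,0,0,0,0],
  hand=0,
  grip_force=25,
)

```text
clock: 3.5
ee_pos: [0.4524, 0.1684, 0.0453]
ee_rot: [0.677, 0.736, 0.001, -0.001]
ft_force: [0.2, 5.4, -0.2]
finger_gap: 0.203
```

Run:
```python
from h import *
s,_,_,_=shot('wrist','w3'); print(s['clock'],s['ee_pos'],s['ee_rot'])
```

```text
3.5 [0.45242099 0.16840493 0.04534481] [ 0.67682078  0.73614692  0.00083603 -0.00080155]
```

View pics/w3.png

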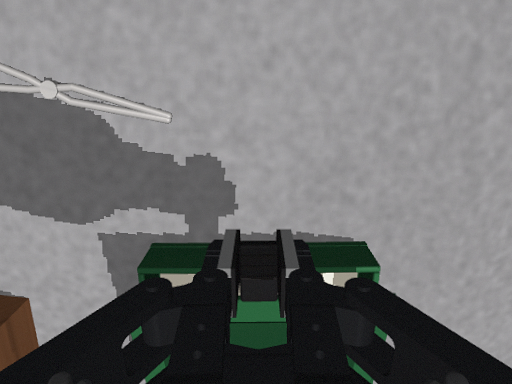

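Run:
```python
import numpy as np
R_=.1445; yaw=.09
def P(t): 
    x=-R_*np.cos(t)+.0025*np.sin(t); z=R_*np.sin(t)+.0025*np.cos(t); return np.array([x*np.cos(yaw),x*np.sin(yaw),z])
for a,b in [(.168,.75),(.75,1.4),(1.4,1.83)]:
    n=max(3,int(round((b-a)/.1)))
    print([np.round((P(a+(b-a)*(i+1)/n)-P(a))/.1,2).tolist() for i in range(n)])
```

```text
[[0.03, 0.0, 0.14], [0.08, 0.01, 0.27], [0.14, 0.01, 0.4], [0.21, 0.02, 0.52], [0.29, 0.03, 0.63], [0.38, 0.03, 0.74]]
[[0.11, 0.01, 0.11], [0.24, 0.02, 0.2], [0.37, 0.03, 0.28], [0.52, 0.05, 0.34], [0.66, 0.06, 0.39], [0.82, 0.07, 0.42]]
[[0.15, 0.01, 0.02], [0.31, 0.03, 0.01], [0.46, 0.04, -0.0], [0.61, 0.06, -0.04]]
```

arm_command(
  motion=[0.03,0,0.14,0,0.08,0.01,0.27,0,0.14,0.01,0.4,0,0.21,0.02,0.52,0,0.29,0.03,0.63,0,0.38,0.03,0.74,0,0.38,0.03,0.74,0],
)

```text
clock: 4.42
ee_pos: [0.4919, 0.1719, 0.1201]
ee_rot: [0.677, 0.736, 0.002, -0.0]
ft_force: [1.1, 6.8, -2.4]
finger_gap: 0.196
```

Run:
```python
from h import *
s,_,_,_=shot('wrist','w4'); print(s['clock'],s['ee_pos'],s['ee_rot'],s['wrist_torque'])
```

```text
4.425 [0.49192794 0.1719363  0.12008621] [ 6.76849489e-01  7.36118192e-01  2.13288256e-03 -4.75960522e-04] [ 1.13004843 -0.10301041  0.05101542]
```

View pics/w4.png

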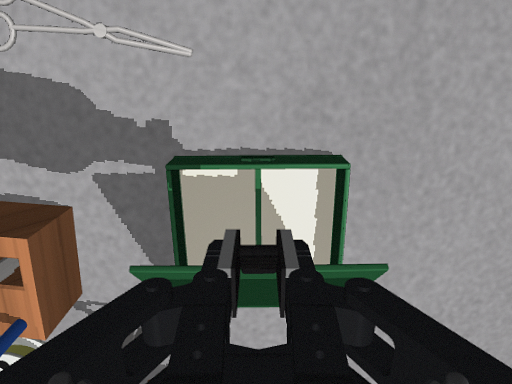

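The flap is rising with the tab between the fingers, and the open compartments are visible at about rows 170–265. I'll continue the arc.

arm_command(
  motion=[0.11,0.02,0.11,0,0.24,0.03,0.2,0,0.37,0.04,0.28,0,0.52,0.06,0.34,0,0.66,0.08,0.39,0,0.82,0.09,0.42,0,0.82,0.09,0.42,0],
)

```text
clock: 5.35
ee_pos: [0.573, 0.1794, 0.1616]
ee_rot: [0.677, 0.736, 0.0, -0.0]
ft_force: [-0.5, 2.3, 1.4]
finger_gap: 0.197
```

arm_command(
  motion=[0.15,0.01,0.02,0,0.31,0.03,0.01,0,0.46,0.04,0,0,0.61,0.06,-0.04,0,0.61,0.06,-0.04,0,0.61,0.06,-0.04,0],
)

```text
clock: 6.1
ee_pos: [0.6354, 0.1851, 0.1578]
ee_rot: [0.676, 0.736, 0.001, 0.001]
ft_force: [1.0, 1.8, 5.0]
finger_gap: 0.201
```

Run:
```python
from h import *
s,_,_,_=shot('wrist','w5'); print(s['clock'],s['ee_pos'],s['ee_rot'],s['wrist_torque'])
shot('scene','s5'); crop('s5',200,120,460,300,3,'c_s5')
```

```text
6.1 [0.63538735 0.18509406 0.15776099] [0.67649879 0.73644187 0.00116407 0.00118517] [ 0.30963715 -0.0088184  -0.01502054]
```

View pics/c_s5.png

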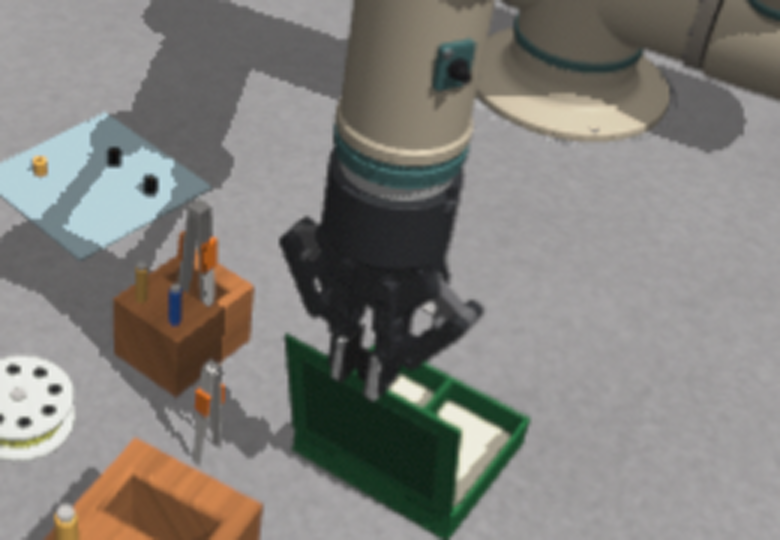

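View pics/w5.png

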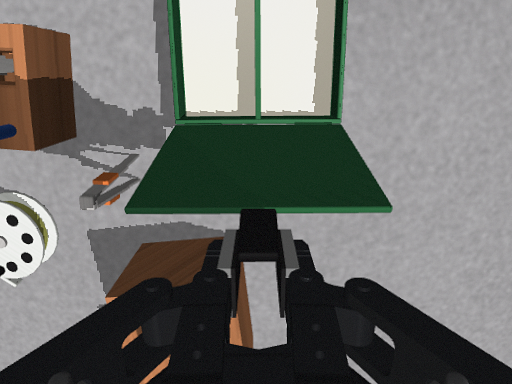

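arm_command(
  motion=[0,0,0,0,0,0,0,0,0,0,0,0],
  hand=0.6,
)

```text
clock: 6.58
ee_pos: [0.633, 0.1847, 0.1567]
ee_rot: [0.676, 0.736, -0.001, -0.0]
ft_force: [0.7, -0.5, -0.6]
finger_gap: 0.598
```

arm_command(
  motion=[0,0,0.5,0,0,0,1,0,0,0,1,0],
)

```text
clock: 6.95
ee_pos: [0.6358, 0.1855, 0.2624]
ee_rot: [0.676, 0.736, 0.004, 0.003]
ft_force: [-0.1, 0.4, 0.2]
finger_gap: 0.601
```

arm_command(
  motion=[-0.2,-0.5,0,-0.02,-0.4,-1,0,-0.04,-0.4,-1,0,-0.04],
)

```text
clock: 7.32
ee_pos: [0.5915, 0.0821, 0.2564]
ee_rot: [0.701, 0.714, -0.002, -0.0]
ft_force: [-0.0, 0.8, -0.1]
finger_gap: 0.6
```

arm_command(
  motion=[-0.15,-0.5,0,0,-0.35,-1,0,0,-0.35,-1,0,0,-0.35,-1,0,0],
)

```text
clock: 7.82
ee_pos: [0.5588, -0.014, 0.2568]
ee_rot: [0.699, 0.715, 0.0, -0.001]
ft_force: [0.3, 0.9, 0.1]
finger_gap: 0.596
```

Run:
```python
from h import *
s,_,_,_=shot('wrist','w6'); print(s['clock'],s['ee_pos'],s['ee_rot'],s['joint_pos'])
```

```text
7.825 [ 0.55875941 -0.01404068  0.25682244] [ 6.99295752e-01  7.14832142e-01  3.85359552e-04 -5.57539773e-04] [-1.50448127e-01  2.38582737e-01  1.49374935e+00  1.29373248e-03
  1.40971537e+00 -1.74342446e+00]
```

View pics/w6.png

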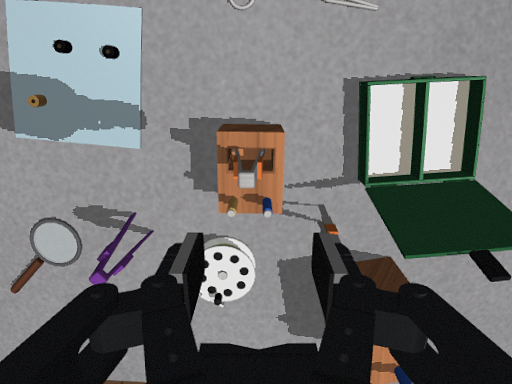

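Run:
```python
from h import *
crop('w6',205,115,300,225,5.4,'c_w6'); crop('w6',0,0,150,155,5,'c_w6m')
```

```text
(no output)
```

View pics/c_w6.png

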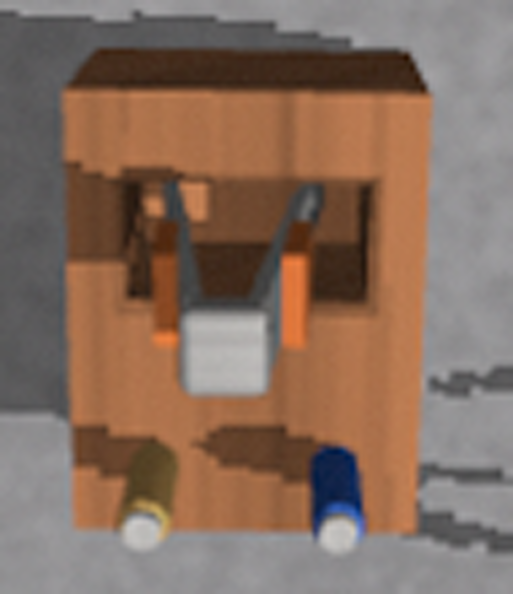

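View pics/c_w6m.png

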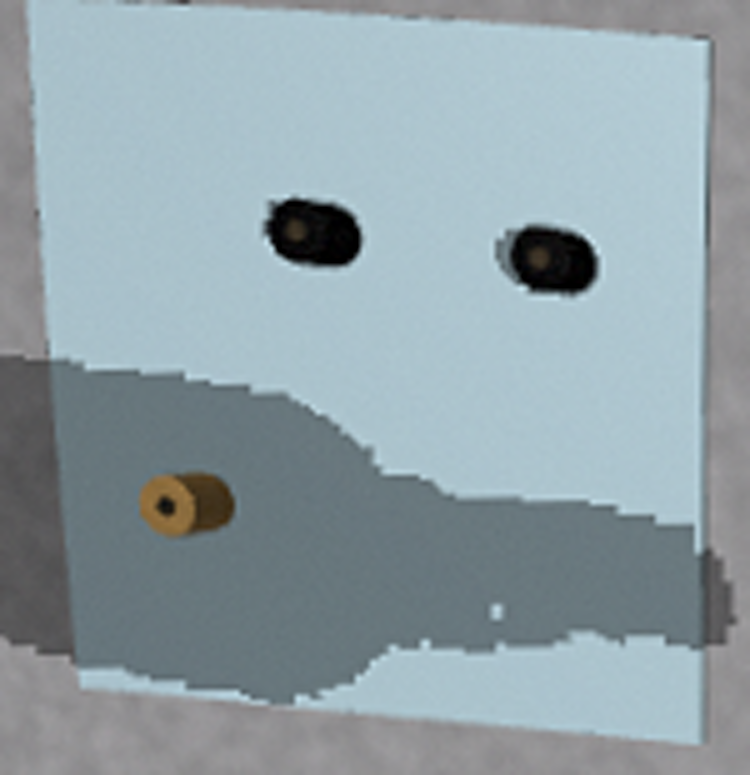

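Run:
```python
from h import *
np.set_printoptions(precision=4,suppress=True)
f=lambda l,x0,y0,k:np.array([(x0+a/k-.5+.5/k,y0+b/k-.5+.5/k) for a,b in l])
b=atz('w6',f([(64,90),(430,95),(416,532),(76,528)],205,115,5.4),.062); print(b,b.mean(0)); 
e=np.diff(np.r_[b,b[:1]],axis=0); print(np.linalg.norm(e,axis=1),np.degrees(np.arctan2(e[:,1],e[:,0])))
t=atz('w6',f([(188,310),(268,310),(268,393),(186,393)],205,115,5.4),.141); print('bow',t,t.mean(0))
print('plates far top corners', atz('w6',f([(153,343),(178,343),(282,345),(306,345)],205,115,5.4),.109))
print('tools',atz('w6',f([(142,532),(339,532)],205,115,5.4),.099))
w=f([(168,506),(295,230),(538,257)],0,0,5); print('w',atz('w6',w,.019))
m=f([(28,0),(711,38),(702,745),(80,688)],0,0,5); print('mat',atz('w6',m,.003))
s,img,d,c=load('w6'); print('bow depth',atd('w6',[(246,180)]))
```

```text
[[ 0.5344 -0.0581  0.062 ]
 [ 0.5338  0.0116  0.062 ]
 [ 0.6237  0.0128  0.062 ]
 [ 0.6243 -0.057   0.062 ]] [ 0.5791 -0.0227  0.062 ]
[0.0697 0.0898 0.0699 0.0899] [  90.4398    0.7867  -89.4803 -179.2914]
bow [[ 0.5553 -0.0303  0.141 ]
 [ 0.555  -0.0182  0.141 ]
 [ 0.5683 -0.0179  0.141 ]
 [ 0.5685 -0.0305  0.141 ]] [ 0.5618 -0.0242  0.141 ]
plates far top corners [[ 0.5702 -0.0378  0.109 ]
 [ 0.5701 -0.0336  0.109 ]
 [ 0.5701 -0.0158  0.109 ]
 [ 0.57   -0.0117  0.109 ]]
tools [[ 0.6094 -0.0406  0.099 ]
 [ 0.6086 -0.0046  0.099 ]]
w [[ 0.508  -0.278   0.019 ]
 [ 0.4476 -0.2388  0.019 ]
 [ 0.4538 -0.1835  0.019 ]]
mat [[ 0.3942 -0.3076  0.003 ]
 [ 0.406  -0.1472  0.003 ]
 [ 0.5664 -0.1603  0.003 ]
 [ 0.5539 -0.3203  0.003 ]]
bow depth [[ 0.5617 -0.0248  0.1419]]
```

arm_command(
  motion=[0.03,-0.1,-0.2,-0.005,0.03,-0.1,-0.7,-0.005,0.03,-0.1,-0.7,-0.005,0.03,-0.1,-0.7,-0.005],
)

```text
clock: 8.38
ee_pos: [0.5627, -0.024, 0.1885]
ee_rot: [0.702, 0.713, 0.001, 0.001]
ft_force: [-0.7, -0.4, 0.7]
finger_gap: 0.601
```

Run:
```python
from h import *
s,_,_,_=shot('wrist','w7'); print(s['clock'],s['ee_pos'],s['ee_rot'])
```

```text
8.375 [ 0.56270202 -0.02402239  0.18846189] [7.01562246e-01 7.12607643e-01 6.29564363e-04 6.04473937e-04]
```

View pics/w7.png

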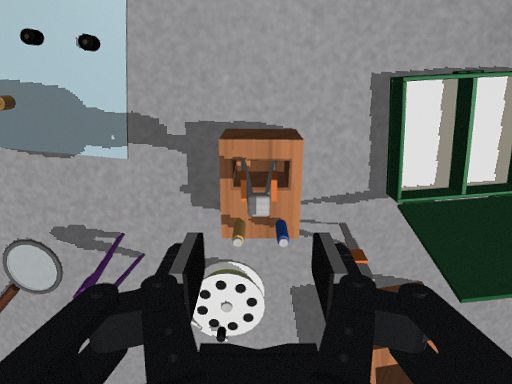

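arm_command(
  motion=[0,0,-0.3,0,0,0,-0.6,0,0,0,-0.6,0],
)

```text
clock: 8.8
ee_pos: [0.5611, -0.0245, 0.1272]
ee_rot: [0.702, 0.712, -0.0, -0.001]
ft_force: [0.0, 0.3, 0.8]
finger_gap: 0.6
```

arm_command(
  motion=[-0.005,-0.005,-0.2,0,-0.005,-0.005,-0.4,0,-0.005,-0.005,-0.52,0,-0.005,-0.005,-0.52,0,-0.005,-0.005,-0.52,0],
)

```text
clock: 9.43
ee_pos: [0.562, -0.0254, 0.0765]
ee_rot: [0.702, 0.712, 0.001, 0.001]
ft_force: [-0.7, -0.1, 0.2]
finger_gap: 0.6
```

Run:
```python
from h import *
s,_,_,_=shot('wrist','w8'); print(s['clock'],s['ee_pos'],s['ee_rot'])
```

```text
9.425 [ 0.56198993 -0.02544981  0.07649767] [7.02036848e-01 7.12139755e-01 6.75826258e-04 8.81781605e-04]
```

View pics/w8.png

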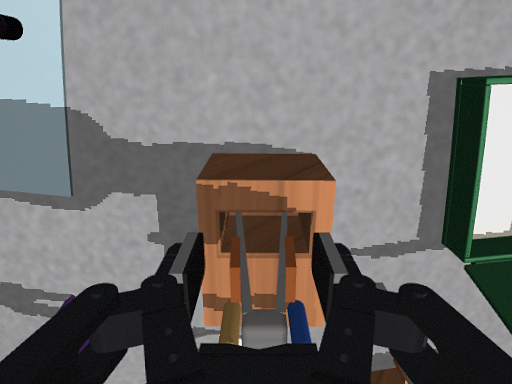

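arm_command(
  motion=[0,0,0,0,0,0,0,0,0,0,0,0,0,0,0,0],
  hand=0.29,
  grip_force=20,
)

```text
clock: 9.98
ee_pos: [0.5614, -0.0255, 0.0758]
ee_rot: [0.702, 0.712, 0.0, 0.0]
ft_force: [-0.1, -1.2, 3.7]
finger_gap: 0.294
```

Run:
```python
from h import *
s,_,_,_=shot('wrist','w9'); print(s['clock'],s['ee_pos'],s['finger_gap'])
crop('w9',150,130,380,350,3.4,'c_w9')
```

```text
9.975 [ 0.56140835 -0.0255149   0.07575548] 0.2944434468200109
```

View pics/c_w9.png

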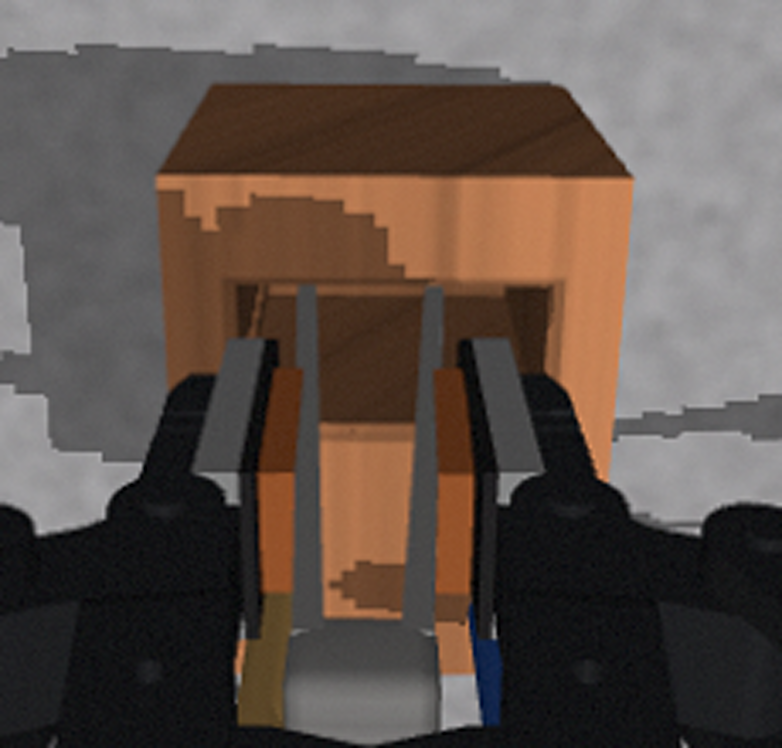

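arm_command(
  motion=[0,0,0,0,0,0,0.05,0,0,0,0.15,0,0,0,0.3,0,0,0,0.3,0],
  hand=0.285,
)

```text
clock: 10.65
ee_pos: [0.5622, -0.0254, 0.1071]
ee_rot: [0.702, 0.712, 0.001, 0.001]
ft_force: [0.2, 0.4, -0.7]
finger_gap: 0.285
```

Run:
```python
from h import *
s,_,_,_=shot('wrist','w10'); print(s['clock'],s['ee_pos'],s['finger_gap'])
crop('w10',150,130,380,350,3.4,'c_w10')
```

```text
10.65 [ 0.562246   -0.02542829  0.10712559] 0.285171159047027
```

View pics/c_w10.png

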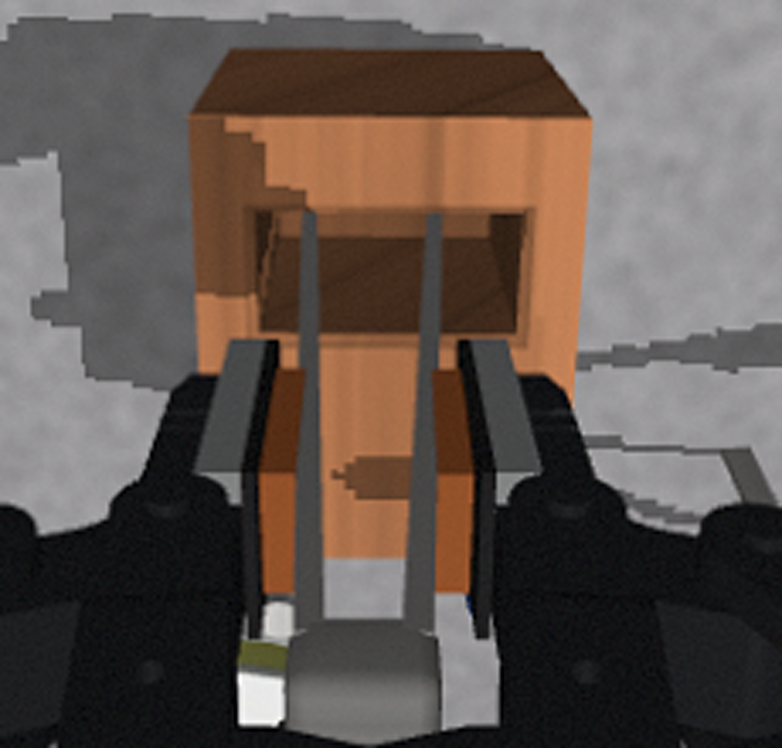

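arm_command(
  motion=[0,0,0.3,0,0,0,0.6,0,0,0,0.9,0,0,0,0.9,0,0,0,0.9,0],
)

```text
clock: 11.32
ee_pos: [0.5601, -0.0252, 0.1942]
ee_rot: [0.702, 0.712, -0.001, -0.001]
ft_force: [0.4, -0.5, 0.1]
finger_gap: 0.284
```

Run:
```python
from h import *
s,_,_,_=shot('wrist','w11'); print(s['clock'],s['ee_pos'],s['finger_gap'])
shot('scene','s11'); crop('s11',180,40,400,300,2.3,'c_s11')
```

```text
11.325 [ 0.56011926 -0.02515827  0.19418894] 0.2843060169209666
```

View pics/w11.png

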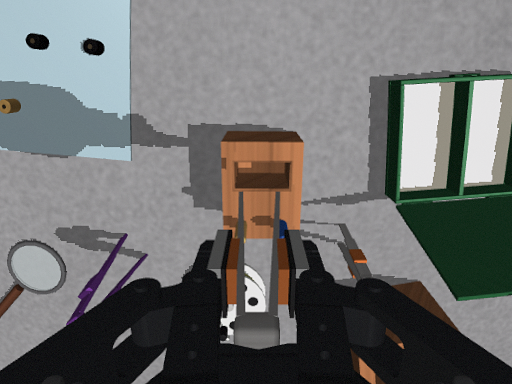

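View pics/c_s11.png

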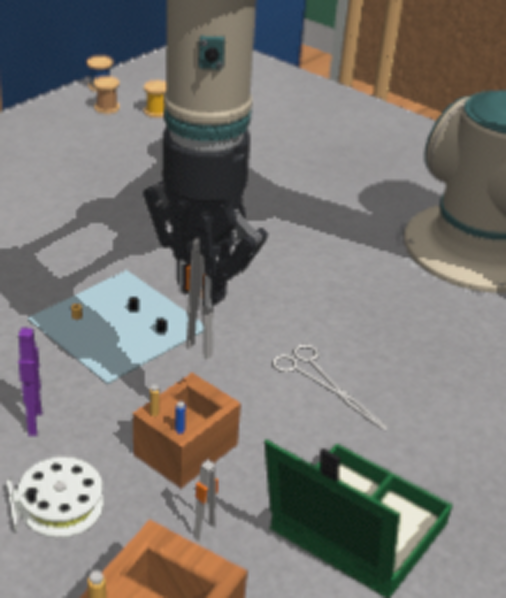

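Run:
```python
from h import *
np.set_printoptions(precision=4,suppress=True)
s,img,d,c=load('w11')
T=np.eye(4);T[:3,:3]=R.from_quat(s['ee_rot']).as_matrix();T[:3,3]=s['ee_pos']
for x,y,z in [(.014,-.005,.069),(-.014,-.005,.069),(.014,.005,.069),(-.014,.005,.069),(.014,-.005,.071),(.014,-.005,.067),(.007,-.007,-.064),(-.007,-.007,-.064)]:
    print((x,y,z),proj('w11',(T@[x,y,z,1])[:3]))
crop('w11',200,170,320,350,3.3,'c_w11')
```

```text
(0.014, -0.005, 0.069) [[280.2381 188.7201]]
(-0.014, -0.005, 0.069) [[239.1122 188.7181]]
(0.014, 0.005, 0.069) [[279.9364 202.4654]]
(-0.014, 0.005, 0.069) [[239.3618 202.465 ]]
(0.014, -0.005, 0.071) [[280.0494 187.7977]]
(0.014, -0.005, 0.067) [[280.43   189.6582]]
(0.007, -0.007, -0.064) [[285.5452 323.4679]]
(-0.007, -0.007, -0.064) [[238.614  323.5049]]
```

View pics/c_w11.png

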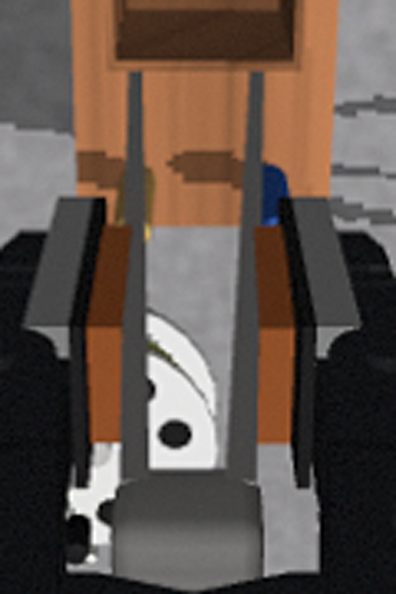

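Run:
```python
from h import *
np.set_printoptions(precision=4,suppress=True)
s,img,d,c=load('w11')
T=np.eye(4);T[:3,:3]=R.from_quat(s['ee_rot']).as_matrix();T[:3,3]=s['ee_pos']
for x,y,z in [(.007,-.007,-.050),(.007,-.007,-.056),(.007,-.005,-.050),(.0125,-.008,-.006),(.0125,-.008,-.032),(.0125,-.006,-.006),(.0125,-.006,-.032)]:
    print((x,y,z),proj('w11',(T@[x,y,z,1])[:3]))
# block corners/pockets check
Ti=np.linalg.inv(T)
for u,v in [(240,192),(241,195),(278,194),(240,230),(278,230),(232,250),(283,250),(232,285),(283,285),(255,325)]:
    p=atd('w11',[(u,v)])[0]; print((u,v),(Ti@np.r_[p,1])[:3])
```

```text
(0.007, -0.007, -0.05) [[282.3128 294.6589]]
(0.007, -0.007, -0.056) [[283.6047 306.1579]]
(0.007, -0.005, -0.05) [[282.162  299.5888]]
(0.0125, -0.008, -0.006) [[287.6119 233.946 ]]
(0.0125, -0.008, -0.032) [[293.3183 263.8165]]
(0.0125, -0.006, -0.006) [[287.4868 237.8434]]
(0.0125, -0.006, -0.032) [[293.1346 268.2922]]
(240, 192) [-0.0132 -0.0043  0.0642]
(241, 195) [-0.0122 -0.0041  0.0587]
(278, 194) [ 0.012  -0.004   0.0611]
(240, 230) [-0.0099 -0.0062  0.0019]
(278, 230) [ 0.0085 -0.0062  0.0019]
(232, 250) [-0.0122 -0.0074 -0.0201]
(283, 250) [ 0.0093 -0.0076 -0.0203]
(232, 285) [-0.0113 -0.0003 -0.0348]
(283, 285) [ 0.0085 -0.0005 -0.0351]
(255, 325) [-0.0021 -0.0064 -0.0639]
```

arm_command(
  motion=[-0.15,-0.2,0,0,-0.35,-0.5,0,0,-0.55,-0.8,0,0,-0.55,-0.8,0,0,-0.55,-0.8,0,0],
  hand=0.29,
)

```text
clock: 12.05
ee_pos: [0.506, -0.1049, 0.1946]
ee_rot: [0.702, 0.712, 0.0, -0.001]
ft_force: [-0.4, 0.3, -0.8]
finger_gap: 0.295
```

arm_command(
  motion=[-0.15,-0.2,-0.1,0,-0.35,-0.5,-0.2,0,-0.52,-0.78,-0.35,0,-0.52,-0.78,-0.35,0,-0.52,-0.78,-0.35,0],
)

```text
clock: 12.68
ee_pos: [0.4549, -0.1826, 0.1604]
ee_rot: [0.702, 0.712, 0.001, -0.0]
ft_force: [0.1, 0.2, -0.4]
finger_gap: 0.29
```

Run:
```python
from h import *
s,_,_,_=shot('wrist','w12'); print(s['clock'],s['ee_pos'],s['ee_rot'],s['finger_gap'])
```

```text
12.675 [ 0.45487358 -0.18261294  0.16036353] [ 7.01939126e-01  7.12236754e-01  5.18102772e-04 -3.82253984e-05] 0.29036400785578165
```

View pics/w12.png

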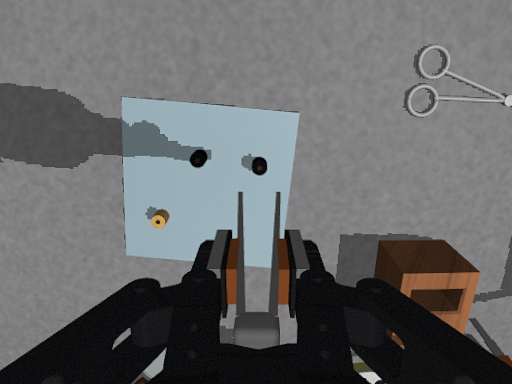

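```bash
cat > meas.py <<'E'
from h import *
np.set_printoptions(precision=4,suppress=True)
def blobs(tag,z=.019):
    s,img,d,c=load(tag); hsv=cv2.cvtColor(img,cv2.COLOR_BGR2HSV)
    # mat polygon: light-blue incl shadow
    m=((hsv[...,0]>85)&(hsv[...,0]<115)&(hsv[...,1]>25)&(hsv[...,2]>70)).astype(np.uint8)
    cs,_=cv2.findContours(m,0,2); cs=max(cs,key=cv2.contourArea); hull=np.zeros_like(m); cv2.fillConvexPoly(hull,cv2.convexHull(cs),1)
    return img,hsv,hull
E
python3 - <<'E'
from h import *
crop('w12',110,85,310,275,4,'c_w12')
E
```

```text
(no output)
```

View pics/c_w12.png

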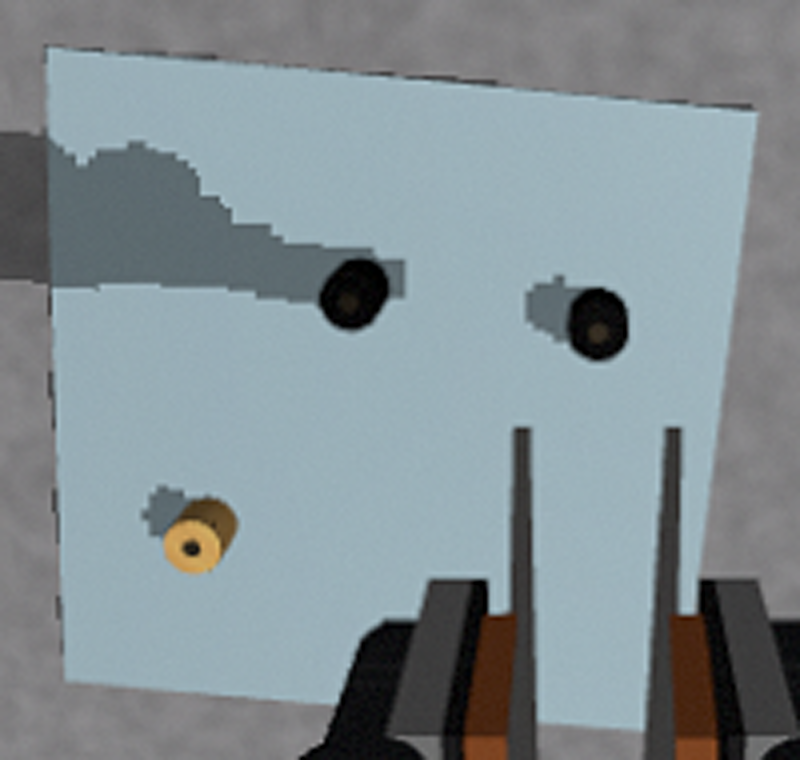

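Run:
```python
from h import *
np.set_printoptions(precision=4,suppress=True)
f=lambda l,x0,y0,k:np.array([(x0+a/k-.5+.5/k,y0+b/k-.5+.5/k) for a,b in l])
w=f([(598,332),(348,302),(192,547)],110,85,4); print(atz('w12',w,.019))
t=f([(522,428),(673,428)],110,85,4); p=atz('w12',t,.160-.066); print(p,p.mean(0)-load('w12')[0]['ee_pos'])
```

```text
[[ 0.4543 -0.1826  0.019 ]
 [ 0.4481 -0.2383  0.019 ]
 [ 0.5082 -0.278   0.019 ]]
[[ 0.4513 -0.1958  0.094 ]
 [ 0.4509 -0.1704  0.094 ]] [-0.0038 -0.0005 -0.0664]
```

arm_command(
  motion=[-0.01,0,-0.2,0,-0.01,0,-0.45,0,-0.01,0,-0.65,0,-0.01,0,-0.65,0,-0.01,0,-0.65,0],
)

```text
clock: 13.35
ee_pos: [0.4541, -0.1832, 0.0962]
ee_rot: [0.702, 0.712, 0.0, 0.001]
ft_force: [-0.2, -0.7, -0.8]
finger_gap: 0.29
```

Run:
```python
from h import *
s,_,_,_=shot('wrist','w13'); print(s['clock'],s['ee_pos'],s['ee_rot'],s['finger_gap'])
crop('w13',180,150,340,310,4,'c_w13')
```

```text
13.35 [ 0.45413002 -0.18317894  0.09621845] [7.01696195e-01 7.12475700e-01 3.47969854e-04 8.40083458e-04] 0.290311338118802
```

View pics/c_w13.png

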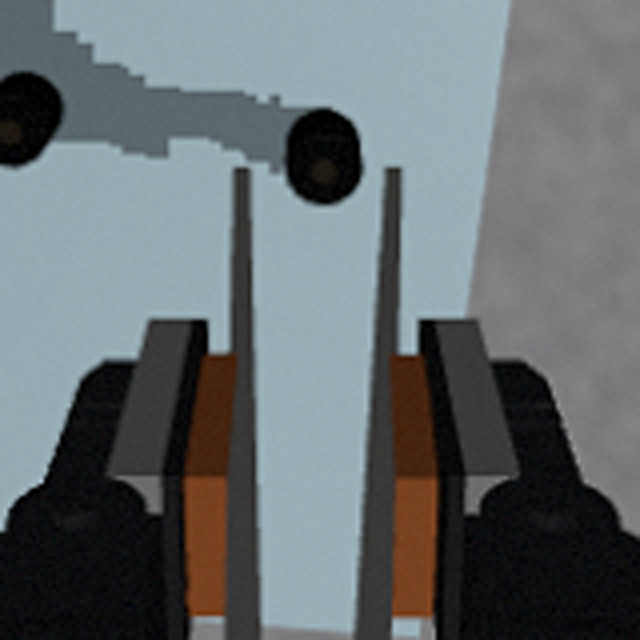

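arm_command(
  motion=[-0.01,0.005,-0.1,0,-0.01,0.005,-0.235,0,-0.01,0.005,-0.235,0,-0.01,0.005,-0.235,0],
)

```text
clock: 13.9
ee_pos: [0.4519, -0.1828, 0.0716]
ee_rot: [0.702, 0.712, -0.0, -0.0]
ft_force: [-0.8, -0.3, -1.5]
finger_gap: 0.29
```

Run:
```python
from h import *
s,_,_,_=shot('wrist','w14'); print(s['clock'],s['ee_pos'],s['ee_rot'],s['finger_gap'])
crop('w14',180,150,340,310,4,'c_w14')
```

```text
13.9 [ 0.45185065 -0.1828171   0.07156326] [ 7.02112836e-01  7.12065633e-01 -3.57401563e-05 -3.13437530e-04] 0.2895670057773434
```

View pics/c_w14.png

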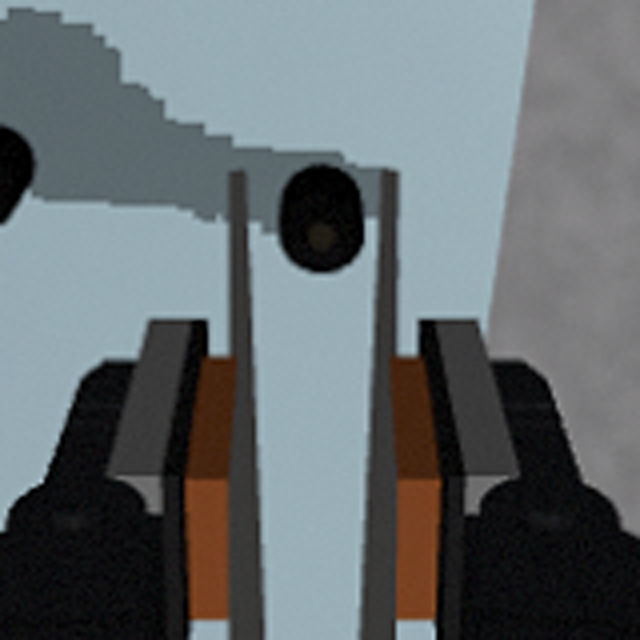

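arm_command(
  motion=[0,0,0,0,0,0,0,0,0,0,0,0,0,0,0,0],
  hand=0.21,
)

```text
clock: 14.45
ee_pos: [0.452, -0.1828, 0.0719]
ee_rot: [0.702, 0.712, 0.0, 0.0]
ft_force: [-0.4, -0.4, -1.4]
finger_gap: 0.257
```

Run:
```python
from h import *
s,_,_,_=shot('wrist','w15'); print(s['clock'],s['ee_pos'],s['ft_force'],s['finger_gap'])
crop('w15',180,150,340,310,4,'c_w15')
```

```text
14.45 [ 0.45200369 -0.18281458  0.07187419] [-0.43536181 -0.3579591  -1.3833763 ] 0.2571111122954989
```

View pics/c_w15.png

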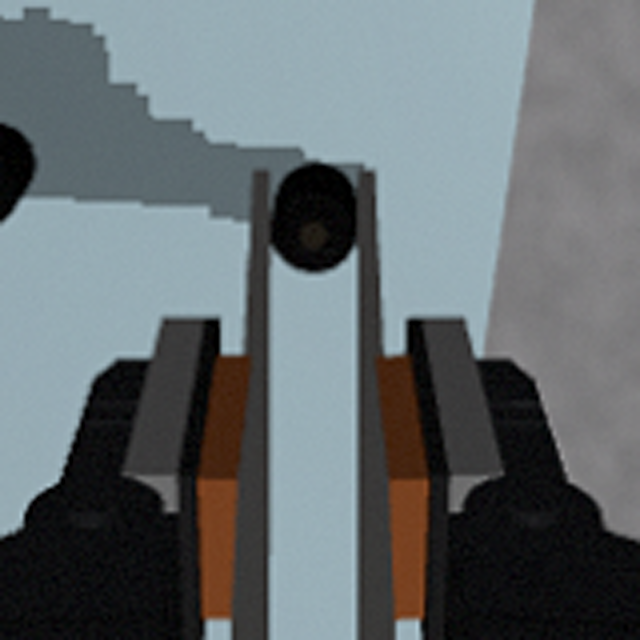

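arm_command(
  motion=[0,0,0.05,0,0,0,0.15,0,0,0,0.35,0,0,0,0.6,0,0,0,0.8,0,0,0,0.8,0,0,0,0.8,0],
)

```text
clock: 15.38
ee_pos: [0.4516, -0.1826, 0.1515]
ee_rot: [0.702, 0.712, -0.0, -0.0]
ft_force: [-0.7, -0.1, -1.6]
finger_gap: 0.255
```

Run:
```python
from h import *
s,_,_,_=shot('wrist','w16'); print(s['clock'],s['ee_pos'],s['ft_force'],s['finger_gap'])
```

```text
15.375 [ 0.45156293 -0.18257714  0.15150719] [-0.68566617 -0.07882524 -1.64514627] 0.2551076963994527
```

View pics/w16.png

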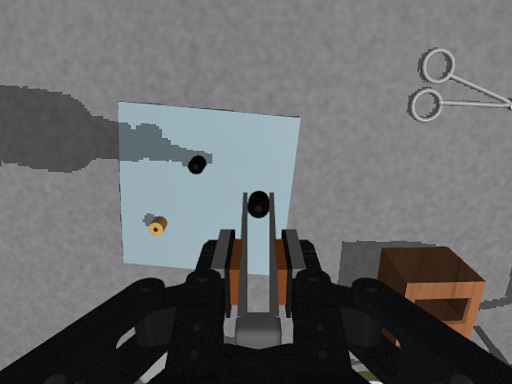

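arm_command(
  motion=[0,0.15,0,0,0,0.4,0,0,0,0.7,0,0,0,1,0,0],
)

```text
clock: 15.92
ee_pos: [0.4512, -0.0809, 0.1511]
ee_rot: [0.702, 0.712, -0.0, -0.001]
ft_force: [-0.8, 0.1, -1.2]
finger_gap: 0.256
```

arm_command(
  motion=[0,0.3,0,0,0,0.6,0,0,0,0.9,0,0,0,1,0,0],
)

```text
clock: 16.42
ee_pos: [0.4509, 0.0192, 0.1513]
ee_rot: [0.701, 0.713, -0.0, -0.001]
ft_force: [-0.2, -0.6, -0.5]
finger_gap: 0.258
```

arm_command(
  motion=[0.1,0.3,0,0,0.3,0.6,0,0.01,0.5,0.9,0,0.02,0.6,1,0,0.03],
)

```text
clock: 16.92
ee_pos: [0.5126, 0.1183, 0.1514]
ee_rot: [0.684, 0.729, -0.0, -0.0]
ft_force: [0.3, -0.3, -1.1]
finger_gap: 0.256
```

arm_command(
  motion=[0.15,0.15,0,0.01,0.33,0.25,0,0.02,0.33,0.25,0,0.02,0.33,0.25,0,0.02],
)

```text
clock: 17.42
ee_pos: [0.5438, 0.1413, 0.1514]
ee_rot: [0.674, 0.739, -0.001, -0.001]
ft_force: [-0.1, -0.9, -0.7]
finger_gap: 0.256
```

Run:
```python
from h import *
s,_,_,_=shot('wrist','w17'); print(s['clock'],s['ee_pos'],s['ee_rot'],s['finger_gap'])
```

```text
17.425 [0.54375611 0.14126269 0.15135633] [ 6.73750393e-01  7.38958055e-01 -1.04905311e-03 -5.48029988e-04] 0.25567993804191974
```

View pics/w17.png

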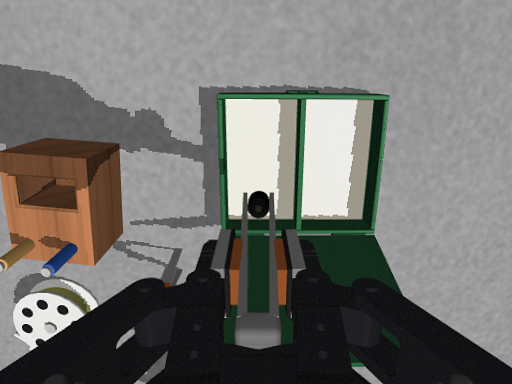

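Run:
```python
from h import *
np.set_printoptions(precision=4,suppress=True)
print(atz('w17',[(219,95),(388,96),(299,97)],.03))
p=(.5945,.180,.09); 
print(box_pts(p,[(-.06,-.068,.03),(-.06,.068,.03),(-.06,0,.03)]))
print(atz('w17',[(225,217),(297,220)],.005), box_pts(p,[(.056,-.064,.005),(.056,-.002,.005)]))
```

```text
[[0.4818 0.1036 0.03  ]
 [0.4696 0.2363 0.03  ]
 [0.4776 0.1662 0.03  ]]
[[0.4811 0.1015 0.03  ]
 [0.4689 0.2369 0.03  ]
 [0.475  0.1692 0.03  ]]
[[0.5954 0.1132 0.005 ]
 [0.5921 0.182  0.005 ]] [[0.5963 0.1159 0.005 ]
 [0.5907 0.1776 0.005 ]]
```

arm_command(
  motion=[0,0.005,-0.2,0,0,0.005,-0.45,0,0,0.005,-0.65,0,0,0.005,-0.745,0,0,0.005,-0.745,0,0,0.005,-0.745,0],
)

```text
clock: 18.23
ee_pos: [0.5455, 0.1426, 0.0782]
ee_rot: [0.674, 0.739, 0.001, 0.0]
ft_force: [0.2, 0.1, -0.1]
finger_gap: 0.254
```

arm_command(
  motion=[0,0,0,0,0,0,0,0,0,0,0,0],
  hand=0.295,
)

```text
clock: 18.6
ee_pos: [0.5451, 0.1427, 0.0776]
ee_rot: [0.674, 0.739, 0.0, 0.0]
ft_force: [0.0, 0.3, -0.6]
finger_gap: 0.296
```

Run:
```python
from h import *
s,_,_,_=shot('wrist','w18'); print(s['clock'],s['ee_pos'],s['ee_rot'],s['finger_gap'])
crop('w18',150,60,370,310,3,'c_w18')
```

```text
18.6 [0.54511232 0.14272455 0.07759715] [6.73530385e-01 7.39159495e-01 2.11116809e-04 1.30994659e-04] 0.29608064972494536
```

View pics/c_w18.png

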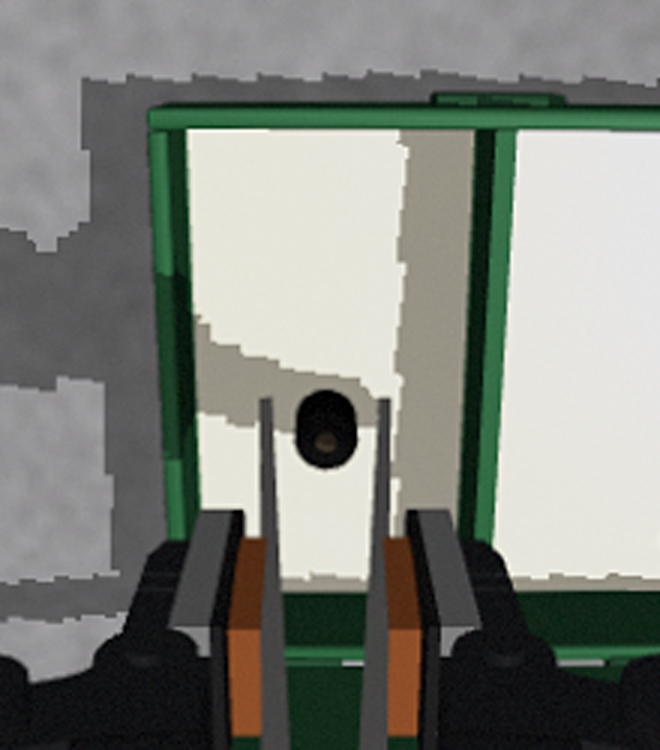

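arm_command(
  motion=[0,0,0.2,0,0,0,0.5,0,0,0,0.8,0,0,0,0.8,0],
  hand=0.29,
)

```text
clock: 19.15
ee_pos: [0.5468, 0.143, 0.1597]
ee_rot: [0.674, 0.739, 0.002, 0.002]
ft_force: [0.9, 0.8, -0.9]
finger_gap: 0.286
```

arm_command(
  motion=[-0.15,-0.3,0,0,-0.4,-0.6,0,0,-0.7,-0.9,0,0,-0.95,-1,0,0],
)

```text
clock: 19.65
ee_pos: [0.4478, 0.0414, 0.1559]
ee_rot: [0.674, 0.739, -0.001, -0.001]
ft_force: [0.3, 0.4, -0.6]
finger_gap: 0.29
```

arm_command(
  motion=[0,-0.35,0,0,0,-0.7,0,0,0,-1,0,0],
)

```text
clock: 20.02
ee_pos: [0.449, -0.0582, 0.1562]
ee_rot: [0.674, 0.739, -0.0, -0.001]
ft_force: [0.3, 0.2, -0.4]
finger_gap: 0.291
```

arm_command(
  motion=[0,-0.35,0,0,0,-0.7,0,0,0,-1,0,0],
)

```text
clock: 20.4
ee_pos: [0.4491, -0.1582, 0.156]
ee_rot: [0.674, 0.739, -0.0, -0.001]
ft_force: [-0.2, 0.0, -0.9]
finger_gap: 0.29
```

arm_command(
  motion=[0,-0.35,0,0,0,-0.7,0,0,0,-0.8,0,0,0,-0.8,0,0],
)

```text
clock: 20.9
ee_pos: [0.4494, -0.2369, 0.1564]
ee_rot: [0.674, 0.739, 0.0, -0.001]
ft_force: [0.0, 0.5, 0.0]
finger_gap: 0.293
```

Run:
```python
from h import *
s,_,_,_=shot('wrist','w19'); print(s['clock'],s['ee_pos'],s['ee_rot'],s['finger_gap'])
```

```text
20.9 [ 0.44937766 -0.23690261  0.15635705] [ 6.74006714e-01  7.38724158e-01  1.84095708e-04 -1.23883382e-03] 0.293321702586384
```

View pics/w19.png

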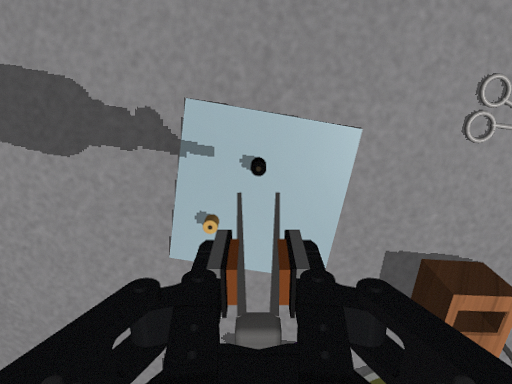

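Run:
```python
from h import *
np.set_printoptions(precision=4,suppress=True)
crop('w19',160,90,360,290,4,'c_w19')
```

```text
(no output)
```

View pics/c_w19.png

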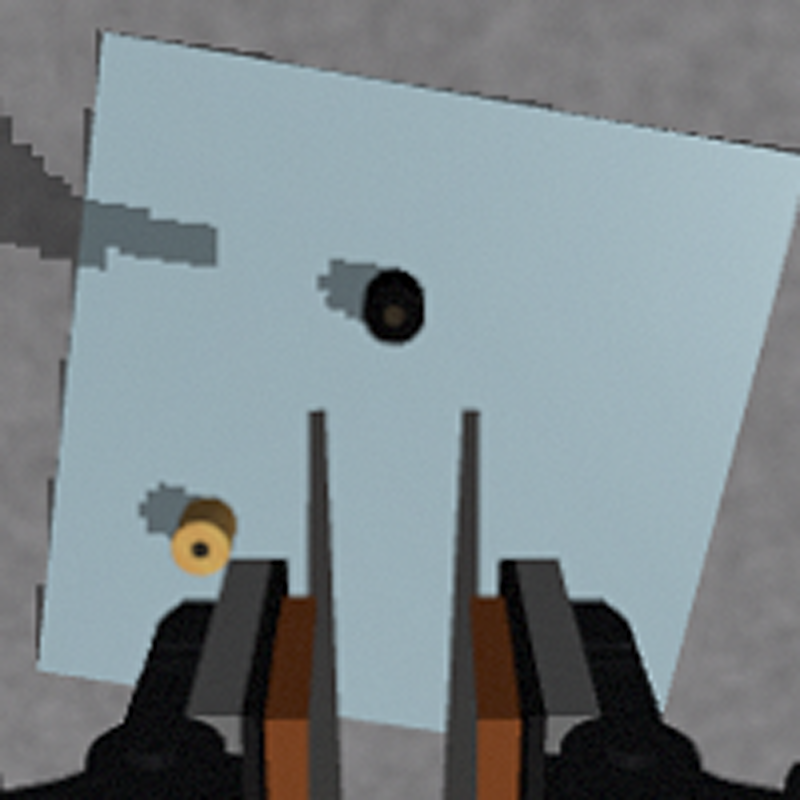

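Run:
```python
from h import *
np.set_printoptions(precision=4,suppress=True)
f=lambda l,x0,y0,k:np.array([(x0+a/k-.5+.5/k,y0+b/k-.5+.5/k) for a,b in l])
print(atz('w19',f([(394,315),(200,549)],160,90,4),.019))
s=load('w19')[0]; t=f([(317,411),(470,411)],160,90,4); p=atz('w19',t,s['ee_pos'][2]-.066); print(p.mean(0)-s['ee_pos'])
```

```text
[[ 0.4481 -0.2378  0.019 ]
 [ 0.5085 -0.2778  0.019 ]]
[-0.0035 -0.0014 -0.066 ]
```

arm_command(
  motion=[-0.02,0,-0.2,0,-0.02,0,-0.45,0,-0.02,0,-0.6,0,-0.02,0,-0.6,0,-0.02,0,-0.72,0,-0.02,0,-0.84,0,-0.02,0,-0.84,0,-0.02,0,-0.84,0],
)

```text
clock: 21.95
ee_pos: [0.4481, -0.2375, 0.0734]
ee_rot: [0.674, 0.739, 0.0, 0.0]
ft_force: [0.6, 0.9, -0.2]
finger_gap: 0.296
```

Run:
```python
from h import *
s,_,_,_=shot('wrist','w20'); print(s['clock'],s['ee_pos'],s['ee_rot'],s['finger_gap'])
crop('w20',180,150,340,310,4,'c_w20')
```

```text
21.95 [ 0.44810829 -0.23746374  0.07336458] [6.73602042e-01 7.39094232e-01 5.12618695e-05 5.58677681e-05] 0.2957168554294314
```

View pics/c_w20.png

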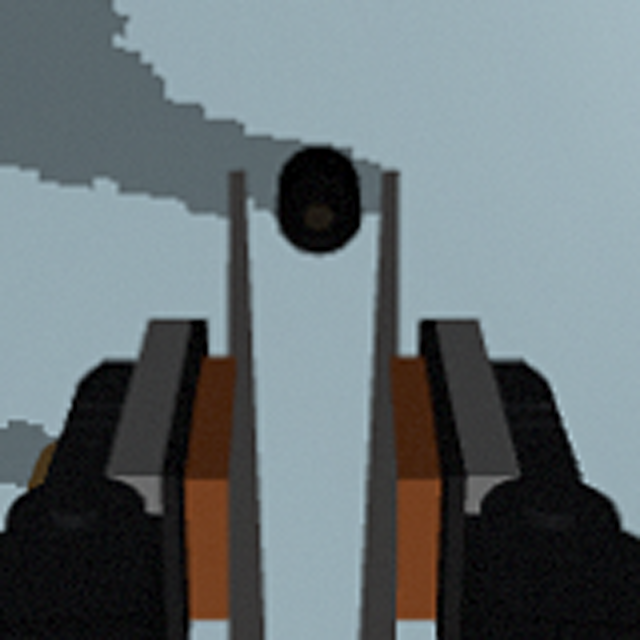

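arm_command(
  motion=[-0.02,0,-0.015,0,-0.02,0,-0.015,0,-0.02,0,-0.015,0],
)

```text
clock: 22.38
ee_pos: [0.446, -0.2374, 0.072]
ee_rot: [0.674, 0.739, 0.0, 0.0]
ft_force: [0.7, 0.8, 0.6]
finger_gap: 0.296
```

arm_command(
  motion=[0,0,0,0,0,0,0,0,0,0,0,0,0,0,0,0],
  hand=0.21,
)

```text
clock: 22.88
ee_pos: [0.4461, -0.2374, 0.0719]
ee_rot: [0.674, 0.739, 0.0, 0.0]
ft_force: [-0.3, -0.3, -0.2]
finger_gap: 0.257
```

Run:
```python
from h import *
s,_,_,_=shot('wrist','w21'); print(s['clock'],s['ee_pos'],s['ee_rot'],s['finger_gap'])
crop('w21',180,150,340,310,4,'c_w21')
```

```text
22.875 [ 0.44606402 -0.23736302  0.07187088] [6.73547944e-01 7.39143531e-01 4.34865317e-05 6.88354613e-05] 0.25723982709588755
```

View pics/c_w21.png

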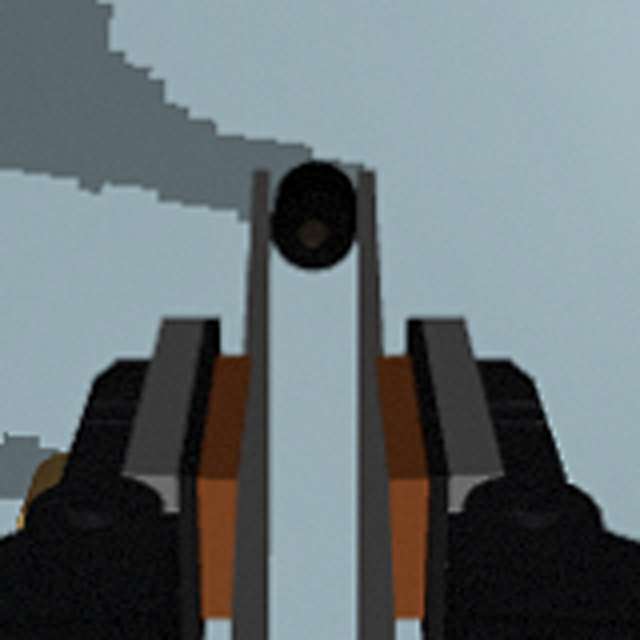

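arm_command(
  motion=[0,0,0.05,0,0,0,0.15,0,0,0,0.35,0,0,0,0.6,0,0,0,0.8,0,0,0,0.8,0],
)

```text
clock: 23.68
ee_pos: [0.4471, -0.2381, 0.1539]
ee_rot: [0.674, 0.739, 0.0, 0.002]
ft_force: [-0.3, 0.2, -0.3]
finger_gap: 0.261
```

arm_command(
  motion=[0,0.15,0,0,0,0.4,0,0,0,0.7,0,0,0,1,0,0],
)

```text
clock: 24.18
ee_pos: [0.4447, -0.1351, 0.1506]
ee_rot: [0.674, 0.739, -0.0, -0.002]
ft_force: [0.6, 0.2, -1.3]
finger_gap: 0.253
```

arm_command(
  motion=[0,0.3,0,0,0,0.6,0,0,0,0.9,0,0,0,1,0,0],
)

```text
clock: 24.68
ee_pos: [0.4444, -0.0351, 0.1508]
ee_rot: [0.673, 0.74, -0.001, -0.001]
ft_force: [0.5, -0.7, -0.3]
finger_gap: 0.252
```

arm_command(
  motion=[0.1,0.3,0,0,0.2,0.6,0,0,0.3,0.9,0,0,0.4,1,0,0],
)

```text
clock: 25.18
ee_pos: [0.4857, 0.0638, 0.1512]
ee_rot: [0.673, 0.74, -0.0, -0.0]
ft_force: [-0.2, -0.3, -0.3]
finger_gap: 0.254
```

arm_command(
  motion=[0.1,0.3,0,0,0.19,0.6,0,0,0.19,0.77,0,0,0.19,0.77,0,0,0.19,0.77,0,0],
)

```text
clock: 25.8
ee_pos: [0.5045, 0.1387, 0.1516]
ee_rot: [0.674, 0.739, -0.001, 0.0]
ft_force: [-0.2, 1.1, -1.1]
finger_gap: 0.257
```

Run:
```python
from h import *
s,_,_,_=shot('wrist','w22'); print(s['clock'],s['ee_pos'],s['ee_rot'],s['finger_gap'])
```

```text
25.8 [0.50450264 0.1386685  0.15163705] [ 6.73642298e-01  7.39057289e-01 -6.12006619e-04  5.76492509e-05] 0.25687137722913506
```

View pics/w22.png

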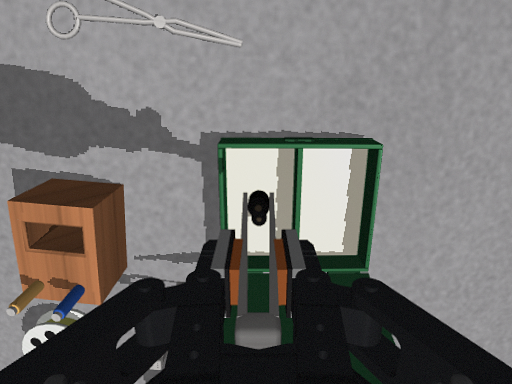

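arm_command(
  motion=[0,0,-0.2,0,0,0,-0.45,0,0,0,-0.65,0,0,0,-0.745,0,0,0,-0.745,0,0,0,-0.745,0],
)

```text
clock: 26.6
ee_pos: [0.5057, 0.1395, 0.0781]
ee_rot: [0.674, 0.739, 0.001, 0.001]
ft_force: [-0.2, -0.3, -1.0]
finger_gap: 0.255
```

arm_command(
  motion=[0,0,0,0,0,0,0,0,0,0,0,0],
  hand=0.295,
)

```text
clock: 26.98
ee_pos: [0.5051, 0.1398, 0.0776]
ee_rot: [0.674, 0.739, 0.0, 0.0]
ft_force: [-0.1, -0.1, -0.3]
finger_gap: 0.295
```

Run:
```python
from h import *
s,_,_,_=shot('wrist','w23'); print(s['clock'],s['ee_pos'],s['ee_rot'],s['finger_gap'])
crop('w23',150,60,370,310,3,'c_w23')
```

```text
26.975 [0.50512065 0.13975289 0.07761042] [6.73529187e-01 7.39160571e-01 2.49237041e-04 1.50355537e-04] 0.2951533962956899
```

View pics/c_w23.png

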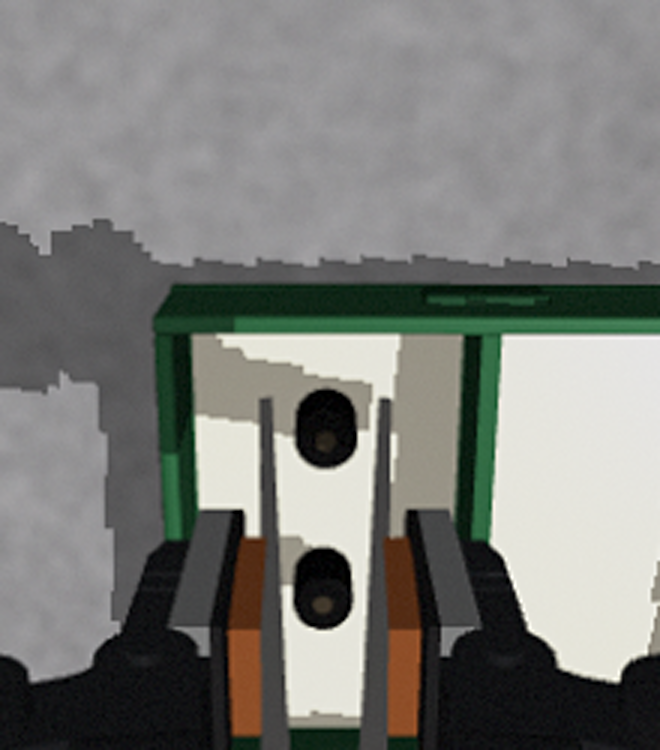

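arm_command(
  motion=[0,0,0.2,0,0,0,0.5,0,0,0,0.8,0,0,0,0.8,0],
  hand=0.29,
)

```text
clock: 27.52
ee_pos: [0.5068, 0.14, 0.1596]
ee_rot: [0.674, 0.739, 0.002, 0.002]
ft_force: [-0.7, 0.1, -0.3]
finger_gap: 0.29
```

arm_command(
  motion=[-0.1,-0.3,0,0,-0.2,-0.6,0,0,-0.2,-0.9,0,0,-0.2,-1,0,0],
)

```text
clock: 28.02
ee_pos: [0.4841, 0.0386, 0.1562]
ee_rot: [0.674, 0.739, -0.001, -0.001]
ft_force: [0.3, -0.3, -0.7]
finger_gap: 0.294
```

arm_command(
  motion=[0,-0.35,0,0,0,-0.7,0,0,0,-1,0,0],
)

```text
clock: 28.4
ee_pos: [0.4848, -0.0607, 0.1565]
ee_rot: [0.674, 0.739, 0.0, -0.001]
ft_force: [-0.1, 0.1, -0.5]
finger_gap: 0.292
```

arm_command(
  motion=[0,-0.35,0,0,0,-0.7,0,0,0,-1,0,0],
)

```text
clock: 28.78
ee_pos: [0.4849, -0.1608, 0.1565]
ee_rot: [0.674, 0.739, 0.0, -0.001]
ft_force: [0.3, -0.1, -0.5]
finger_gap: 0.291
```

arm_command(
  motion=[0.1,-0.35,0,0,0.2,-0.7,0,0,0.2,-1,0,0,0.2,-1,0,0],
)

```text
clock: 29.28
ee_pos: [0.5053, -0.2616, 0.1562]
ee_rot: [0.674, 0.738, 0.0, -0.0]
ft_force: [0.0, -0.0, -1.7]
finger_gap: 0.293
```

Run:
```python
from h import *
s,_,_,_=shot('wrist','w24'); print(s['clock'],s['ee_pos'],s['ee_rot'],s['finger_gap'])
```

```text
29.275 [ 0.50528697 -0.26160661  0.15616151] [ 6.74354500e-01  7.38407583e-01  2.84173479e-05 -4.98496571e-04] 0.2933039708288846
```

View pics/w24.png

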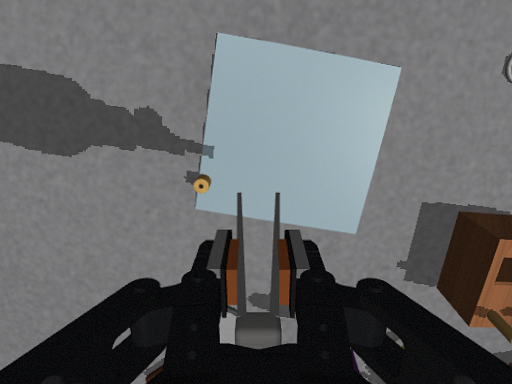

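Run:
```python
from h import *
np.set_printoptions(precision=4,suppress=True)
crop('w24',170,140,270,240,7,'c_w24')
print(atz('w24',[(202.5,186)],.019),atz('w24',[(202.5,186)],.016))
print(atd('w24',[(199,186),(202,190),(205,186)]))
print(atz('w24',[(217,33),(400,68),(356,233),(196,209)],.003))
```

```text
[[ 0.5248 -0.3109  0.019 ]] [[ 0.5258 -0.3113  0.016 ]]
[[ 0.5245 -0.3137  0.0208]
 [ 0.5283 -0.311   0.02  ]
 [ 0.524  -0.3084  0.0209]]
[[ 0.3945 -0.3072  0.003 ]
 [ 0.4071 -0.1477  0.003 ]
 [ 0.5658 -0.1587  0.003 ]
 [ 0.5543 -0.3186  0.003 ]]
```

View pics/c_w24.png

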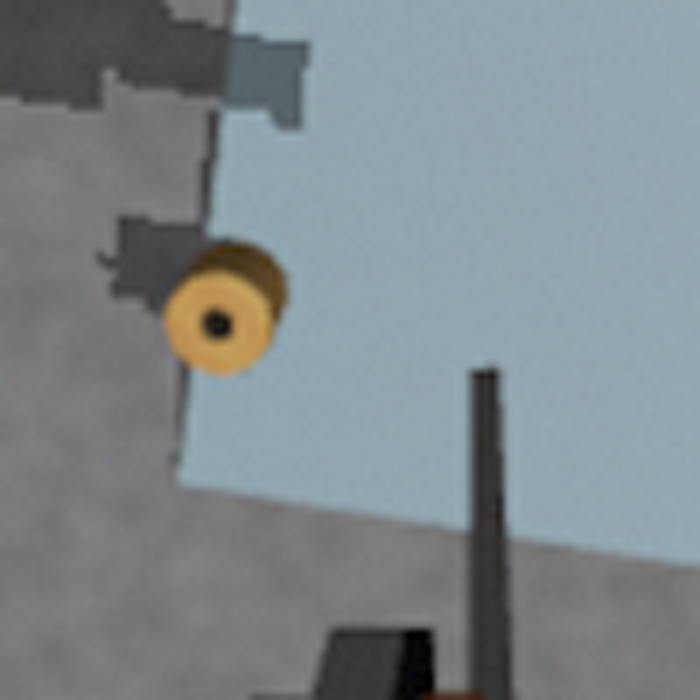

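arm_command(
  motion=[0.1,-0.25,-0.1,0,0.18,-0.5,-0.3,0,0.18,-0.5,-0.5,0,0.18,-0.5,-0.5,0,0.18,-0.5,-0.5,0],
)

```text
clock: 29.95
ee_pos: [0.5235, -0.3102, 0.1076]
ee_rot: [0.673, 0.739, 0.0, 0.0]
ft_force: [-0.0, -0.3, -0.8]
finger_gap: 0.289
```

Run:
```python
from h import *
np.set_printoptions(precision=4,suppress=True)
s,_,_,_=shot('wrist','w25'); print(s['clock'],s['ee_pos'],s['ee_rot'],s['finger_gap'])
crop('w25',180,130,340,290,4,'c_w25')
```

```text
29.95 [ 0.5235 -0.3102  0.1076] [0.6734 0.7393 0.0001 0.0002] 0.28883512472104733
```

View pics/c_w25.png

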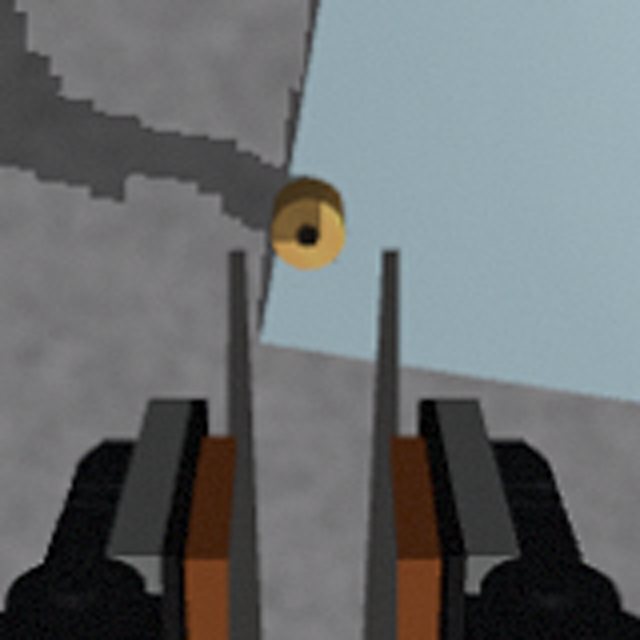

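Run:
```python
from h import *
np.set_printoptions(precision=4,suppress=True)
print(atz('w25',[(256.4,188.4)],.019)-load('w25')[0]['ee_pos'])
s=load('w25')[0]; p=atz('w25',[(238.9,192.4),(277.2,192.4)],s['ee_pos'][2]-.066); print(p.mean(0)-s['ee_pos'])
```

```text
[[ 0.0014 -0.0023 -0.0886]]
[-0.0033 -0.0015 -0.066 ]
```

arm_command(
  motion=[-0.01,-0.015,-0.1,0,-0.01,-0.015,-0.25,0,-0.01,-0.015,-0.355,0,-0.01,-0.015,-0.355,0,-0.01,-0.015,-0.355,0],
)

```text
clock: 30.62
ee_pos: [0.522, -0.3118, 0.0718]
ee_rot: [0.674, 0.739, 0.0, -0.0]
ft_force: [1.3, -0.4, -0.6]
finger_gap: 0.289
```

Run:
```python
from h import *
s,_,_,_=shot('wrist','w26'); print(s['clock'],s['ee_pos'],s['ee_rot'],s['finger_gap'])
crop('w26',180,150,340,310,4,'c_w26')
```

```text
30.625 [ 0.52202334 -0.31183192  0.07175088] [ 6.73584367e-01  7.39110333e-01  6.50387202e-05 -1.10429015e-04] 0.2894014618287731
```

View pics/c_w26.png

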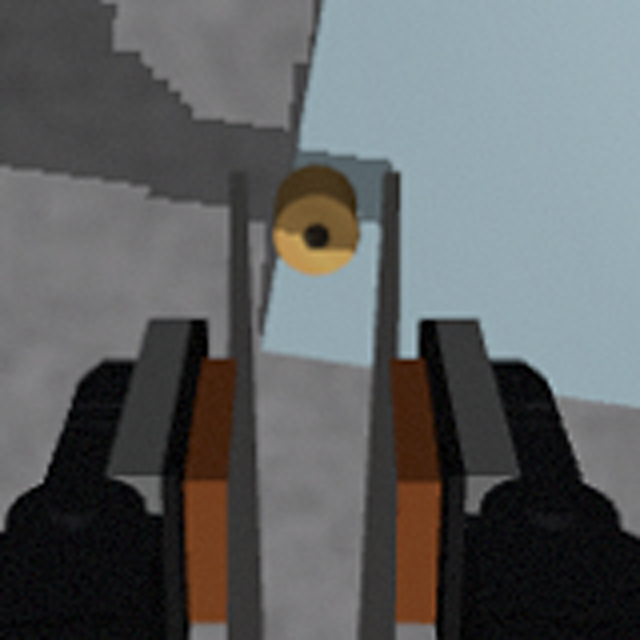

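Well centred, so I'll close the tweezers.

arm_command(
  motion=[0.005,0,0,0,0.005,0,0,0,0.005,0,0,0,0.005,0,0,0],
  hand=0.21,
)

```text
clock: 31.18
ee_pos: [0.5225, -0.3118, 0.0719]
ee_rot: [0.674, 0.739, 0.0, 0.0]
ft_force: [0.6, 0.1, 0.0]
finger_gap: 0.255
```

arm_command(
  motion=[0,0,0.05,0,0,0,0.15,0,0,0,0.35,0,0,0,0.6,0,0,0,0.8,0,0,0,0.8,0],
)

```text
clock: 31.92
ee_pos: [0.5237, -0.3127, 0.1543]
ee_rot: [0.674, 0.739, 0.0, 0.003]
ft_force: [-0.1, 0.4, -1.3]
finger_gap: 0.262
```

Run:
```python
from h import *
s,_,_,_=shot('wrist','w27'); print(s['clock'],s['ee_pos'],s['ee_rot'],s['finger_gap'])
crop('w27',180,150,340,310,4,'c_w27')
```

```text
31.925 [ 0.52367682 -0.31269847  0.15429946] [6.73537718e-01 7.39148569e-01 2.57740003e-04 2.50382267e-03] 0.2622461250770721
```

View pics/c_w27.png

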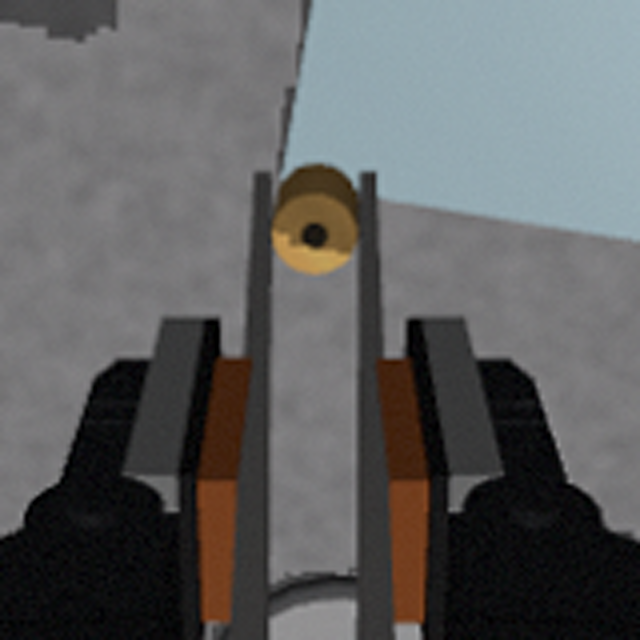

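arm_command(
  motion=[-0.1,0.15,0,0,-0.2,0.4,0,0,-0.4,0.7,0,0,-0.6,1,0,0],
)

```text
clock: 32.48
ee_pos: [0.4602, -0.2094, 0.1505]
ee_rot: [0.674, 0.739, -0.0, -0.002]
ft_force: [0.5, 0.6, 0.0]
finger_gap: 0.254
```

arm_command(
  motion=[0,0.3,0,0,0,0.6,0,0,0,0.9,0,0,0,1,0,0],
)

```text
clock: 32.98
ee_pos: [0.4605, -0.1096, 0.151]
ee_rot: [0.673, 0.74, -0.0, -0.001]
ft_force: [0.1, -0.3, -1.4]
finger_gap: 0.259
```

arm_command(
  motion=[0,0.3,0,0,0,0.6,0,0,0,0.9,0,0,0,1,0,0],
)

```text
clock: 33.48
ee_pos: [0.4616, -0.0109, 0.1513]
ee_rot: [0.673, 0.74, -0.0, -0.0]
ft_force: [-0.0, -1.2, -1.5]
finger_gap: 0.256
```

arm_command(
  motion=[0,0.3,0,0,0,0.6,0,0,0,0.9,0,0,0,1,0,0],
)

```text
clock: 33.98
ee_pos: [0.4624, 0.0885, 0.1516]
ee_rot: [0.673, 0.74, -0.0, 0.0]
ft_force: [0.3, 0.1, -1.5]
finger_gap: 0.254
```

arm_command(
  motion=[0.1,0.3,0,0,0.2,0.6,0,0,0.3,0.9,0,0,0.3,1,0,0],
)

```text
clock: 34.48
ee_pos: [0.4934, 0.1883, 0.1515]
ee_rot: [0.673, 0.739, -0.0, 0.0]
ft_force: [-0.3, -0.3, -0.6]
finger_gap: 0.253
```

arm_command(
  motion=[0.1,0.1,0,0,0.23,0.19,0,0,0.23,0.19,0,0,0.23,0.19,0,0],
)

```text
clock: 34.98
ee_pos: [0.5153, 0.2066, 0.1516]
ee_rot: [0.674, 0.739, -0.0, -0.0]
ft_force: [-0.2, -0.8, -0.3]
finger_gap: 0.256
```

Run:
```python
from h import *
s,_,_,_=shot('wrist','w28'); print(s['clock'],s['ee_pos'],s['ee_rot'],s['finger_gap'])
```

```text
34.975 [0.51529547 0.20661225 0.15163045] [ 6.73725557e-01  7.38981474e-01 -4.77946807e-04 -1.61961665e-04] 0.2559286253592523
```

View pics/w28.png

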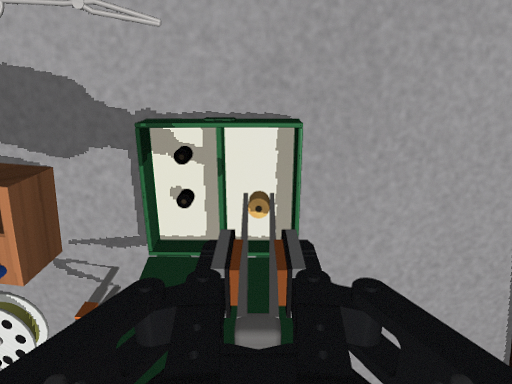

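arm_command(
  motion=[0,0,-0.2,0,0,0,-0.45,0,0,0,-0.65,0,0,0,-0.745,0,0,0,-0.745,0,0,0,-0.745,0],
)

```text
clock: 35.78
ee_pos: [0.5161, 0.2073, 0.0782]
ee_rot: [0.674, 0.739, 0.001, 0.0]
ft_force: [0.1, -0.5, -1.4]
finger_gap: 0.256
```

arm_command(
  motion=[0,0,0,0,0,0,0,0,0,0,0,0],
  hand=0.295,
)

```text
clock: 36.15
ee_pos: [0.5156, 0.2072, 0.0776]
ee_rot: [0.674, 0.739, 0.0, 0.0]
ft_force: [-0.2, -0.0, -1.2]
finger_gap: 0.292
```

arm_command(
  motion=[0,0,0.2,0,0,0,0.5,0,0,0,0.9,0,0,0,0.9,0,0,0,0.9,0],
  hand=0.29,
)

```text
clock: 36.78
ee_pos: [0.5149, 0.207, 0.1669]
ee_rot: [0.674, 0.739, -0.0, -0.0]
ft_force: [-0.4, -0.4, -1.3]
finger_gap: 0.294
```

Run:
```python
from h import *
s,_,_,_=shot('wrist','w29'); print(s['clock'],s['ee_pos'],s['ee_rot'],s['finger_gap'])
```

```text
36.775 [0.51493985 0.20702638 0.16691443] [ 6.73566749e-01  7.39126293e-01 -3.17041232e-04 -2.39220608e-04] 0.2936960699740844
```

View pics/w29.png

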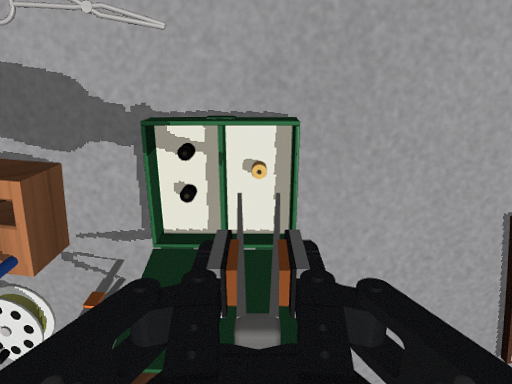

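arm_command(
  motion=[0,-0.15,0.1,-0.01,0,-0.4,0.2,-0.02,0,-0.7,0.2,-0.03,0,-1,0.2,-0.048],
)

```text
clock: 37.33
ee_pos: [0.5151, 0.1054, 0.1872]
ee_rot: [0.701, 0.713, -0.0, -0.0]
ft_force: [0.1, 0.0, -0.5]
finger_gap: 0.29
```

arm_command(
  motion=[0,-0.3,0,0,0,-0.6,0,0,0,-0.9,0,0,0.1,-1,0,0],
)

```text
clock: 37.83
ee_pos: [0.5248, 0.0051, 0.1872]
ee_rot: [0.702, 0.712, -0.001, -0.0]
ft_force: [-0.1, 0.4, 0.2]
finger_gap: 0.292
```

arm_command(
  motion=[0.15,-0.15,0,0,0.37,-0.3,0,0,0.37,-0.3,0,0,0.37,-0.3,0,0],
)

```text
clock: 38.33
ee_pos: [0.5622, -0.0224, 0.1868]
ee_rot: [0.701, 0.713, -0.0, -0.001]
ft_force: [0.0, -0.2, -1.7]
finger_gap: 0.289
```

Run:
```python
from h import *
s,_,_,_=shot('wrist','w30'); print(s['clock'],s['ee_pos'],s['ee_rot'],s['finger_gap'])
shot('top','t30')
```

```text
38.325 [ 0.56223229 -0.02238299  0.18681532] [ 7.00845817e-01  7.13312213e-01 -3.00051087e-04 -8.59482090e-04] 0.2888629056497329
```

View pics/w30.png

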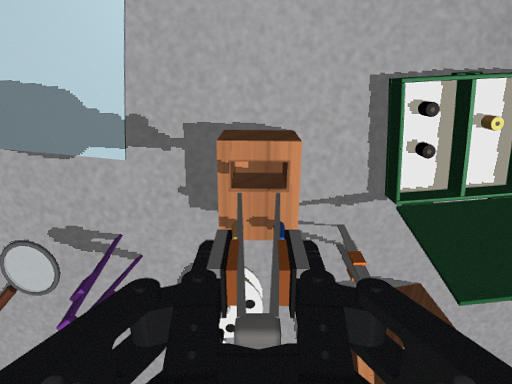

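View pics/t30.png

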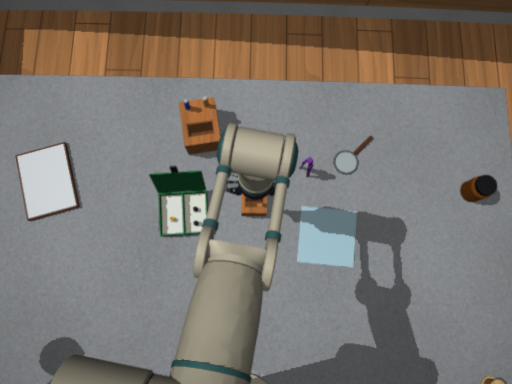

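arm_command(
  motion=[0.005,0,-0.2,0,0.005,0,-0.38,0,0.005,0,-0.38,0,0.005,0,-0.38,0],
)

```text
clock: 38.92
ee_pos: [0.5632, -0.0225, 0.1501]
ee_rot: [0.701, 0.713, 0.0, 0.0]
ft_force: [-0.0, -0.1, -1.9]
finger_gap: 0.296
```

Run:
```python
from h import *
np.set_printoptions(precision=4,suppress=True)
s,_,_,_=shot('wrist','w31'); print(s['clock'],s['ee_pos'],s['ee_rot'],s['finger_gap'])
crop('w31',180,130,340,290,4,'c_w31')
a=.011; c=np.array([.579,-.0227]); Rm=np.array([[np.cos(a),-np.sin(a)],[np.sin(a),np.cos(a)]])
P=[np.r_[c+Rm@[x,y],.062] for x,y in [(-.027,-.024),(-.027,.024),(-.003,.024),(-.003,-.024)]]
print((proj('w31',P)-[180,130]+.4)*4)
```

```text
38.925 [ 0.5632 -0.0225  0.1501] [0.7008 0.7134 0.0004 0.0004] 0.2956956219781208
[[187.0163 169.6141]
 [449.8177 171.3779]
 [444.9221 294.2124]
 [189.8177 292.5651]]
```

View pics/c_w31.png

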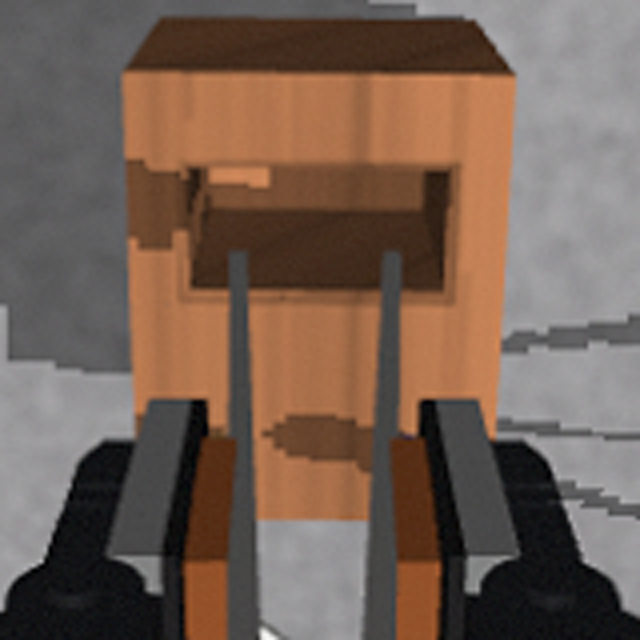

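arm_command(
  motion=[-0.005,0,-0.15,0,-0.005,0,-0.3,0,-0.005,0,-0.4,0,-0.005,0,-0.4,0],
)

```text
clock: 39.48
ee_pos: [0.5616, -0.0227, 0.1079]
ee_rot: [0.701, 0.713, -0.001, -0.001]
ft_force: [-0.6, -0.2, -0.2]
finger_gap: 0.288
```

arm_command(
  motion=[0,0,-0.1,0,0,0,-0.2,0,0,0,-0.3,0,0,0,-0.32,0,0,0,-0.32,0],
)

```text
clock: 40.1
ee_pos: [0.5625, -0.0228, 0.0772]
ee_rot: [0.701, 0.713, -0.0, -0.0]
ft_force: [0.6, -0.6, -1.2]
finger_gap: 0.296
```

Run:
```python
from h import *
s,_,_,_=shot('wrist','w32'); print(s['clock'],s['ee_pos'],s['ft_force'],s['finger_gap'])
crop('w32',150,130,380,350,3.4,'c_w32')
```

```text
40.1 [ 0.56248512 -0.02281416  0.07716367] [ 0.61205258 -0.55661749 -1.19827803] 0.29573165484379377
```

View pics/c_w32.png

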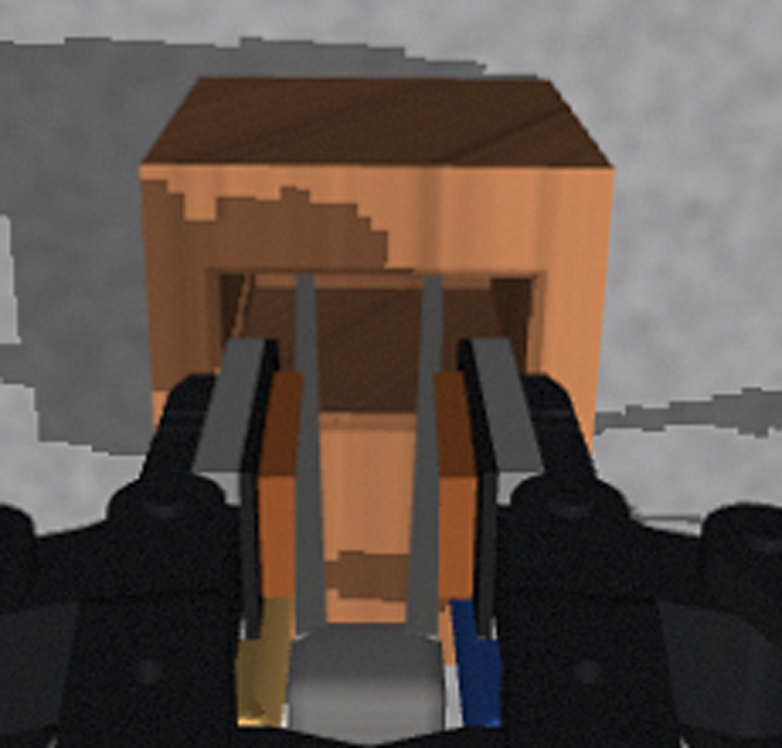

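arm_command(
  motion=[0,0,-0.01,0,0,0,-0.02,0,0,0,-0.02,0],
)

```text
clock: 40.52
ee_pos: [0.5625, -0.0228, 0.0754]
ee_rot: [0.701, 0.713, 0.0, -0.0]
ft_force: [-0.2, -0.8, -0.6]
finger_gap: 0.294
```

arm_command(
  motion=[0,0,0,0,0,0,0,0,0,0,0,0],
  hand=0.33,
)

```text
clock: 40.9
ee_pos: [0.5625, -0.0228, 0.0753]
ee_rot: [0.701, 0.713, 0.0, -0.0]
ft_force: [-1.2, -0.6, -0.8]
finger_gap: 0.328
```

arm_command(
  motion=[0,0,0,0,0,0,0,0,0,0,0,0],
  hand=0.6,
)

```text
clock: 41.28
ee_pos: [0.5625, -0.0228, 0.0754]
ee_rot: [0.701, 0.713, 0.0, -0.0]
ft_force: [0.9, -0.3, 0.0]
finger_gap: 0.601
```

Run:
```python
from h import *
s,_,_,_=shot('wrist','w33'); print(s['clock'],s['ee_pos'],s['ft_force'],s['finger_gap'])
crop('w33',150,130,380,350,3.4,'c_w33')
```

```text
41.275 [ 0.56252768 -0.02281114  0.07536798] [ 0.90186813 -0.26666935  0.04447944] 0.6006974706143364
```

View pics/c_w33.png

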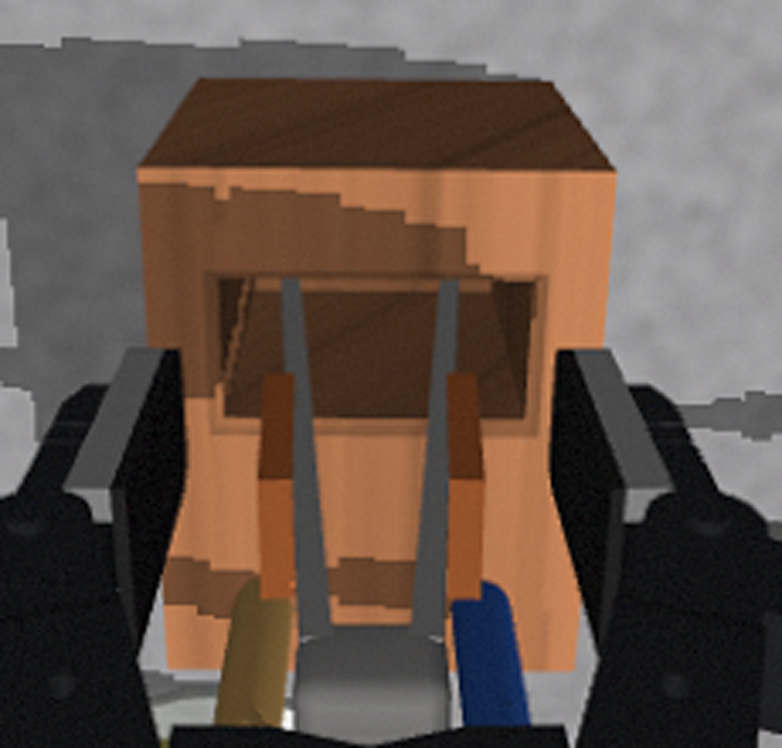

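arm_command(
  motion=[0,0,0.2,0,0,0,0.5,0,0,0,1,0,0,0,1,0],
)

```text
clock: 41.82
ee_pos: [0.5654, -0.0232, 0.1796]
ee_rot: [0.701, 0.713, 0.003, 0.004]
ft_force: [-0.1, -1.0, -0.0]
finger_gap: 0.599
```

arm_command(
  motion=[0,0,0.4,0,0,0,0.85,0,0,0,0.85,0],
)

```text
clock: 42.2
ee_pos: [0.5643, -0.0231, 0.2632]
ee_rot: [0.701, 0.713, 0.002, 0.003]
ft_force: [-0.0, -0.4, -0.2]
finger_gap: 0.601
```

Run:
```python
from h import *
s,_,_,_=shot('wrist','w34'); print(s['clock'],s['ee_pos'],s['ft_force'],s['finger_gap'])
np.set_printoptions(precision=4,suppress=True)
crop('w34',205,115,300,225,5.4,'c_w34')
```

```text
42.2 [ 0.56428128 -0.02310684  0.2632307 ] [-0.01140693 -0.35276152 -0.24938008] 0.6009557470239554
```

View pics/c_w34.png

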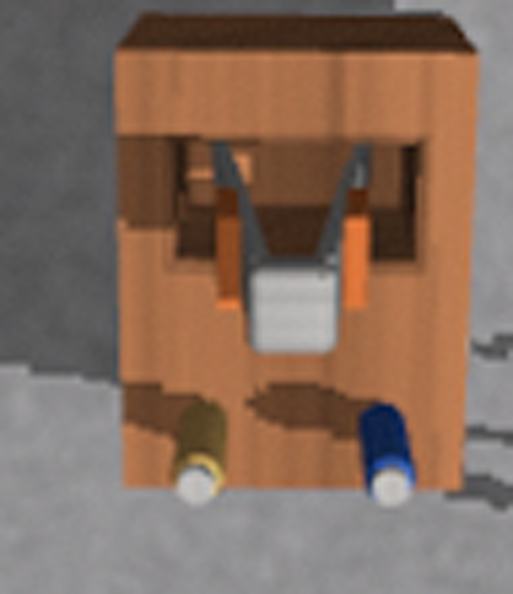

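Run:
```python
from h import *
np.set_printoptions(precision=4,suppress=True)
print(atd('w34',[(259,173),(257,170),(262,176)]))
```

```text
[[ 0.5636 -0.0235  0.1424]
 [ 0.5611 -0.0252  0.1419]
 [ 0.5666 -0.0209  0.1408]]
```

arm_command(
  motion=[0.1,0.3,0,0.01,0.2,0.65,0,0.03,0.35,1,0,0.045,0.35,1,0,0.045],
)

```text
clock: 42.75
ee_pos: [0.597, 0.0793, 0.2575]
ee_rot: [0.674, 0.739, -0.001, -0.002]
ft_force: [-1.0, -0.3, -0.7]
finger_gap: 0.599
```

arm_command(
  motion=[0.15,0.4,0,0,0.35,0.8,0,0,0.35,1,0,0,0.35,1,0,0,0.35,1,0,0],
)

```text
clock: 43.38
ee_pos: [0.6317, 0.1756, 0.26]
ee_rot: [0.676, 0.737, -0.001, 0.0]
ft_force: [0.7, -0.2, 0.9]
finger_gap: 0.6
```

Run:
```python
from h import *
s,_,_,_=shot('wrist','w35'); print(s['clock'],s['ee_pos'],s['ee_rot'],s['finger_gap'])
```

```text
43.375 [0.63171058 0.17563627 0.25996636] [ 6.75618882e-01  7.37250444e-01 -9.53363250e-04  2.61971059e-06] 0.600239987790479
```

View pics/w35.png

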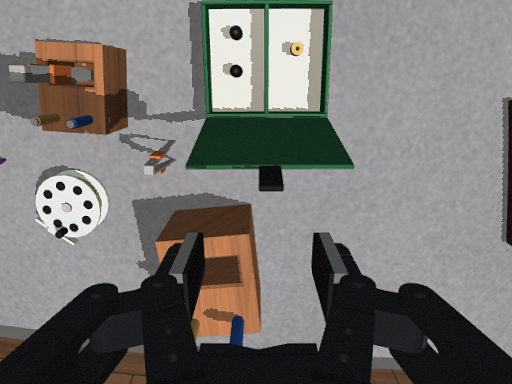

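Run:
```python
from h import *
np.set_printoptions(precision=4,suppress=True)
for th in (1.7,1.75,1.8,1.85):
    p=(.5945,.180,.09,th)
    print(th,proj('w35',flap_pts(p,[(-.12,-.068,0),(-.12,.068,0),(-.155,-.009,.0),(-.155,.009,0)])).round(1).tolist(), flap_pts(p,[(-.1445,0,.0025),(-.155,0,.0025)]))
```

```text
1.7 [[183.2, 153.0], [355.3, 152.7], [257.9, 169.8], [284.0, 169.7]] [[0.6155 0.1819 0.1735]
 [0.6169 0.182  0.1839]]
1.75 [[184.0, 160.1], [354.4, 159.7], [257.9, 179.9], [283.6, 179.9]] [[0.6226 0.1825 0.1722]
 [0.6245 0.1827 0.1826]]
1.8 [[184.8, 166.8], [353.4, 166.5], [258.0, 189.5], [283.3, 189.4]] [[0.6296 0.1832 0.1707]
 [0.632  0.1834 0.1809]]
1.85 [[185.7, 173.3], [352.3, 172.9], [258.0, 198.5], [282.8, 198.4]] [[0.6366 0.1838 0.1687]
 [0.6394 0.1841 0.1788]]
```

arm_command(
  motion=[-0.01,0.08,-0.3,0,-0.01,0.08,-0.7,0,-0.01,0.08,-1,0,-0.01,0.08,-1,0,-0.01,0.08,-1,0],
)

```text
clock: 44.05
ee_pos: [0.6323, 0.1845, 0.1619]
ee_rot: [0.676, 0.737, 0.001, 0.001]
ft_force: [0.3, 0.5, 0.7]
finger_gap: 0.598
```

Run:
```python
from h import *
s,_,_,_=shot('wrist','w36'); print(s['clock'],s['ee_pos'],s['ee_rot'],s['finger_gap'])
```

```text
44.05 [0.63233904 0.18451751 0.16191025] [0.67563424 0.73723605 0.00088273 0.00077592] 0.598005949956026
```

View pics/w36.png

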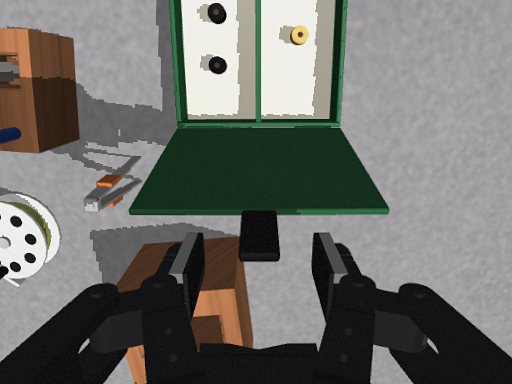

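arm_command(
  motion=[-0.01,0.005,-0.03,0,-0.01,0.005,-0.03,0],
)

```text
clock: 44.35
ee_pos: [0.6306, 0.1858, 0.158]
ee_rot: [0.675, 0.738, 0.0, 0.0]
ft_force: [0.2, -0.4, 0.4]
finger_gap: 0.602
```

arm_command(
  motion=[0,0,0,0,0,0,0,0,0,0,0,0,0,0,0,0,0,0,0,0],
  hand=0,
  grip_force=25,
)

```text
clock: 44.98
ee_pos: [0.6307, 0.185, 0.1576]
ee_rot: [0.675, 0.738, -0.0, 0.001]
ft_force: [0.4, -4.1, 1.7]
finger_gap: 0.202
```

Run:
```python
from h import *
import numpy as np
s,_,_,_=shot('wrist','w37'); print(s['clock'],s['ee_pos'],s['ft_force'],s['finger_gap'])
yaw=.09; th0=1.8; 
R_=.1445
def P(t): 
    x=-R_*np.cos(t)+.0025*np.sin(t); z=R_*np.sin(t)+.0025*np.cos(t); return np.array([x*np.cos(yaw),x*np.sin(yaw),z])
print(P(1.8)+[.5945,.18,.0305])
for a,b in [(1.8,1.2),(1.2,.6),(.6,0)]:
    n=6
    print([np.round((P(a+(b-a)*(i+1)/n)-P(a))/.1,2).tolist() for i in range(n)])
```

```text
44.975 [0.63074813 0.18497063 0.15758128] [ 0.36580044 -4.09865766  1.67519832] 0.20232266744103
[0.62962259 0.1831696  0.17065298]
[[-0.14, -0.01, 0.03], [-0.28, -0.03, 0.04], [-0.43, -0.04, 0.04], [-0.57, -0.05, 0.03], [-0.71, -0.06, -0.0], [-0.85, -0.08, -0.05]]
[[-0.13, -0.01, -0.06], [-0.26, -0.02, -0.13], [-0.38, -0.03, -0.21], [-0.49, -0.04, -0.3], [-0.59, -0.05, -0.41], [-0.68, -0.06, -0.52]]
[[-0.08, -0.01, -0.12], [-0.14, -0.01, -0.25], [-0.19, -0.02, -0.39], [-0.23, -0.02, -0.52], [-0.26, -0.02, -0.67], [-0.27, -0.02, -0.81]]
```

View pics/w37.png

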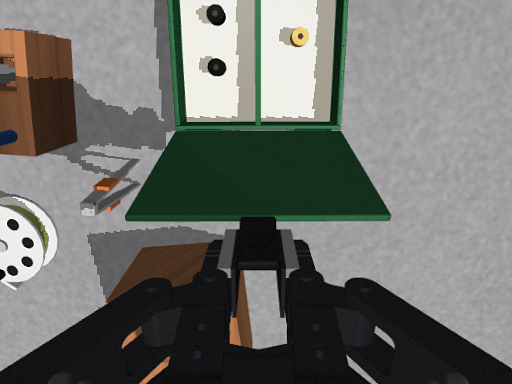

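arm_command(
  motion=[-0.14,-0.01,0.03,0,-0.28,-0.03,0.04,0,-0.43,-0.04,0.04,0,-0.57,-0.05,0.03,0,-0.71,-0.06,0,0,-0.85,-0.08,-0.05,0,-0.85,-0.08,-0.05,0],
)

```text
clock: 45.9
ee_pos: [0.5436, 0.1771, 0.1526]
ee_rot: [0.675, 0.738, -0.001, -0.0]
ft_force: [-0.9, -5.6, 5.4]
finger_gap: 0.201
```

arm_command(
  motion=[-0.13,-0.01,-0.06,0,-0.26,-0.02,-0.13,0,-0.38,-0.03,-0.21,0,-0.49,-0.04,-0.3,0,-0.59,-0.05,-0.41,0,-0.68,-0.06,-0.52,0,-0.68,-0.06,-0.52,0],
)

```text
clock: 46.78
ee_pos: [0.4755, 0.171, 0.0994]
ee_rot: [0.675, 0.738, -0.002, -0.001]
ft_force: [-0.6, -6.8, 0.8]
finger_gap: 0.204
```

Run:
```python
from h import *
s,_,_,_=shot('wrist','w38'); print(s['clock'],s['ee_pos'],s['ft_force'],s['finger_gap'])
```

```text
46.775 [0.47546668 0.17095437 0.09938922] [-0.55126284 -6.79135037  0.84553032] 0.20411261635837244
```

View pics/w38.png

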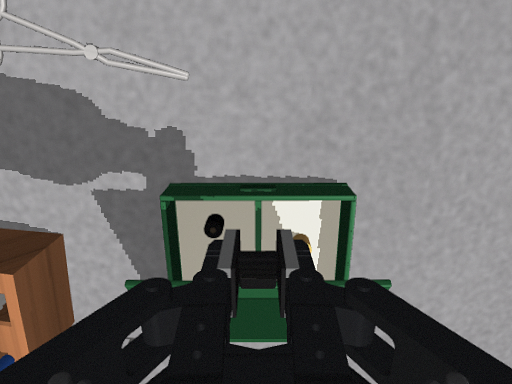

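arm_command(
  motion=[-0.08,-0.01,-0.12,0,-0.14,-0.01,-0.25,0,-0.19,-0.02,-0.39,0,-0.23,-0.02,-0.52,0,-0.26,-0.02,-0.67,0,-0.27,-0.02,-0.81,0,-0.27,-0.02,-0.83,0,-0.27,-0.02,-0.83,0],
)

```text
clock: 47.82
ee_pos: [0.4485, 0.1686, 0.0172]
ee_rot: [0.675, 0.738, -0.002, -0.001]
ft_force: [0.2, -8.9, 5.8]
finger_gap: 0.201
```

Run:
```python
from h import *
s,_,_,_=shot('wrist','w39'); print(s['clock'],s['ee_pos'],s['ft_force'],s['finger_gap'])
```

```text
47.825 [0.44854958 0.16860089 0.01722294] [ 0.17890308 -8.90569334  5.75001823] 0.20061999814839787
```

View pics/w39.png

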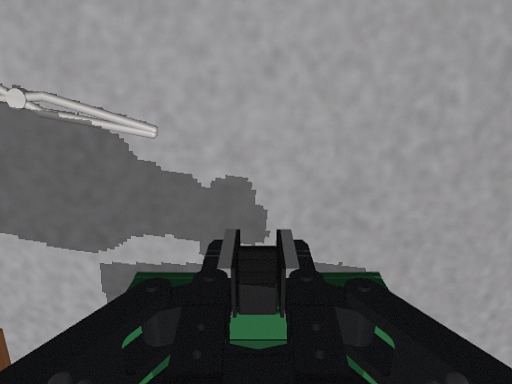

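arm_command(
  motion=[0,0,-0.02,0,0,0,-0.02,0],
)

```text
clock: 48.12
ee_pos: [0.4486, 0.1686, 0.0164]
ee_rot: [0.675, 0.738, -0.002, -0.001]
ft_force: [-4.3, -9.5, 16.7]
finger_gap: 0.205
```

arm_command(
  motion=[0,0,0,0,0,0,0,0,0,0,0,0],
  hand=0.5,
)

```text
clock: 48.5
ee_pos: [0.4501, 0.1702, 0.015]
ee_rot: [0.675, 0.737, -0.0, -0.001]
ft_force: [-0.2, -0.6, -0.3]
finger_gap: 0.501
```

arm_command(
  motion=[0,0,0.2,0,0,0,0.6,0,0,0,1,0,0,0,1,0],
)

```text
clock: 49.0
ee_pos: [0.4528, 0.1706, 0.1181]
ee_rot: [0.675, 0.738, 0.003, 0.002]
ft_force: [-0.3, 0.2, -1.1]
finger_gap: 0.499
```

arm_command(
  motion=[0,0,0.5,0,0,0,0.8,0,0,0,0.8,0,0,0,0.8,0],
)

```text
clock: 49.5
ee_pos: [0.4493, 0.1696, 0.1937]
ee_rot: [0.675, 0.738, -0.001, -0.001]
ft_force: [0.5, 0.4, -0.4]
finger_gap: 0.503
```

Run:
```python
from h import *
np.set_printoptions(precision=4,suppress=True)
s,_,_,_=shot('wrist','w40'); print(s['clock'],s['ee_pos'],s['ft_force'],s['finger_gap'])
crop('w40',160,150,350,310,4,'c_w40')
for th in (0,.05,.1): print(th,((proj('w40',flap_pts((.5945,.18,.09,th),[(-.12,-.068,.004),(-.12,.068,.004),(0,.068,.004),(-.155,-.009,.005),(-.155,.009,.005)]))-[160,150]+.4)*4).round(0).tolist())
print(((proj('w40',box_pts((.5945,.18,.09),[(-.06,-.068,0),(-.06,.068,0)]))-[160,150]+.4)*4).round(0))
print(atd('w40',[(258,205),(258,240),(230,225),(290,225)]))
```

```text
49.5 [0.4493 0.1696 0.1937] [ 0.5087  0.3972 -0.3672] 0.5030500842363531
0 [[108.0, 161.0], [667.0, 160.0], [639.0, 578.0], [349.0, 20.0], [425.0, 20.0]]
0.05 [[103.0, 170.0], [672.0, 169.0], [639.0, 579.0], [347.0, 29.0], [426.0, 29.0]]
0.1 [[98.0, 181.0], [677.0, 180.0], [639.0, 579.0], [346.0, 40.0], [427.0, 40.0]]
[[134. 120.]
 [642. 119.]]
[[0.4896 0.172  0.0371]
 [0.5275 0.1754 0.0368]
 [0.5131 0.1461 0.0376]
 [0.508  0.2056 0.0373]]
```

View pics/c_w40.png

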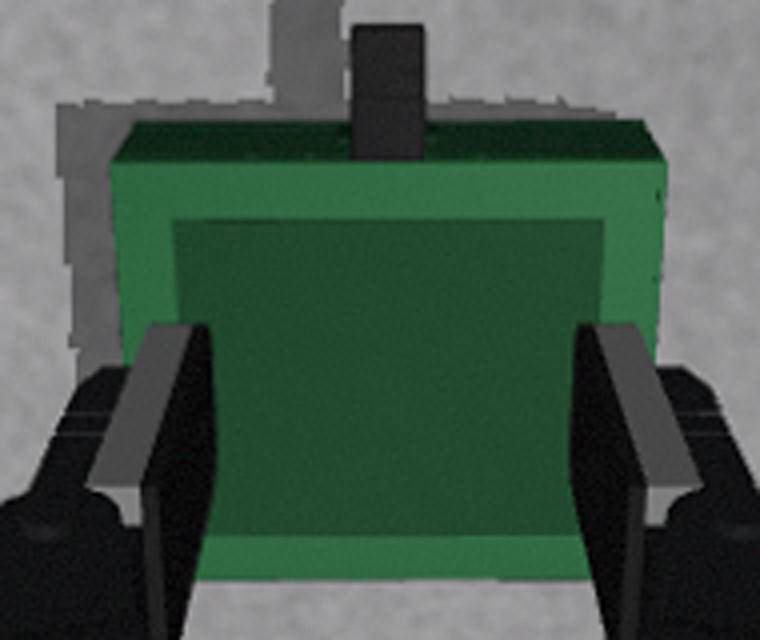

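Run:
```python
from h import *
shot('scene','s41'); crop('s41',130,120,400,300,2.9,'c_s41')
```

```text
(no output)
```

View pics/c_s41.png

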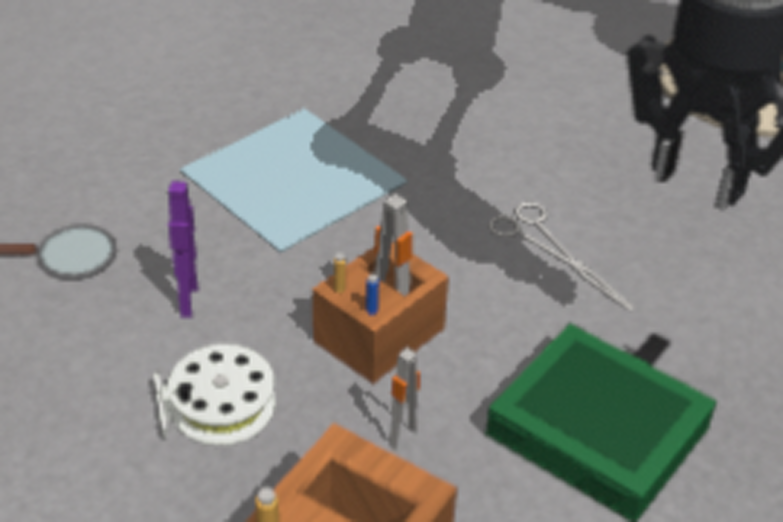

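The mat is empty, the tweezers stand in their pocket, the flap is shut, and the gripper is clear of everything. The reel, magnifier and forceps look as they did at the start. I'm handing the job in.

Run:
```python
from cell import env
print(env.finish_job()); print(env.sense()['clock'])
```

```text
the job is handed in; nothing more can be done
None
the job is handed in; nothing more can be done
```

The job is done and handed in at about 50 s on the robot's clock; no verdict is reported.

- **Flap opened:** I pinched the tab and swung the flap to about 1.8 rad.
- **Weights moved:** There were three this time, all carried with the tweezers. The two black ones went in the right-hand compartment and the one brass in the left. The brass one had been knocked about 4 cm to the mat's edge before I reached it, so I measured it again and picked it up there.
- **Put back:** I stood the tweezers back in their pocket and swung the flap shut.

**Last checks:**
- **Weights:** all three stood upright in their own compartments when last seen, before the flap closed over them. The mat is empty.
- **Tweezers:** upright in the pocket, with the bow measured at about 0.141 m, which fits tips on the pocket floor.
- **Flap:** its outline matches the shut pose and its top measures level at 37 mm, against an expected 34.5 mm. I put that difference down to depth-reading error.
- **Gripper:** open and about 0.16 m above the flap, touching nothing.
- **Reel, magnifier and forceps:** they look unmoved, judged by eye only.

No check failed. The top and wrist cameras disagreed by about 3 mm in x, and I used the wrist camera.

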